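Check the hand stamps for wobbly handles and put the pick-up sign up

TASK

Some of these hand stamps have handles that have worked loose, which only shows when you rock them side to side: stand every loose stamp on its base in the red repair tray, and of the sound ones stand the rectangular in the blue tray and the round in the green tray. Once all are sorted, and not before, snap the folding orange sign fully open so that the repairs are collected, and leave the mug and the stapler where they are.

Things in the scene. Friction and masses are not known exactly. Their poses are not given: they have to be found in the camera images.
- stamp_a: a hand stamp: grey rectangular metal base 56 (its x) x 76 (its y) x 26 mm high, black handle with a white dot on top; origin under its centre, z up; 0.4 to 0.65 kg. The handle is an upright barrel 28 mm thick, 46 to 101 mm above the underside. May be absent. Starts upright on the desk among the others, at least 90 mm from centre to centre.
- stamp_a_top (a point): top of stamp_a's handle, 103 mm from the underside while straight (as at the start); z along the handle. If loose, the handle alone rocks, any way, about a pivot 26 mm above the underside: to 0.2 rad, 10 mm at mid-barrel, under 0.5 N, and may stay leaning; on a slope it flops over. If sound, it is rigid: pushing takes over 1 N and tips or slides the whole stamp.
- stamp_b: a hand stamp: grey rectangular metal base 56 (its x) x 76 (its y) x 26 mm high, black handle with a white dot on top; origin under its centre, z up; 0.4 to 0.65 kg. The handle is an upright barrel 28 mm thick, 46 to 101 mm above the underside. May be absent. Starts upright on the desk among the others, at least 90 mm from centre to centre.
- stamp_b_top (a point): top of stamp_b's handle, 103 mm from the underside while straight (as at the start); z along the handle. If loose, the handle alone rocks, any way, about a pivot 26 mm above the underside: to 0.2 rad, 10 mm at mid-barrel, under 0.5 N, and may stay leaning; on a slope it flops over. If sound, it is rigid: pushing takes over 1 N and tips or slides the whole stamp.
- stamp_c: a hand stamp: grey rectangular metal base 56 (its x) x 76 (its y) x 26 mm high, black handle with a white dot on top; origin under its centre, z up; 0.4 to 0.65 kg. The handle is an upright barrel 28 mm thick, 46 to 101 mm above the underside. May be absent. Starts upright on the desk among the others, at least 90 mm from centre to centre.
- stamp_c_top (a point): top of stamp_c's handle, 103 mm from the underside while straight (as at the start); z along the handle. If loose, the handle alone rocks, any way, about a pivot 26 mm above the underside: to 0.2 rad, 10 mm at mid-barrel, under 0.5 N, and may stay leaning; on a slope it flops over. If sound, it is rigid: pushing takes over 1 N and tips or slides the whole stamp.
- stamp_d: a hand stamp: round brass base 70 mm across, 26 mm high, pale wooden handle with a black dot on top; origin under its centre, z up; 0.4 to 0.65 kg. The handle is an upright barrel 28 mm thick, 46 to 101 mm above the underside. May be absent. Starts upright on the desk among the others, at least 90 mm from centre to centre.
- stamp_d_top (a point): top of stamp_d's handle, 103 mm from the underside while straight (as at the start); z along the handle. If loose, the handle alone rocks, any way, about a pivot 26 mm above the underside: to 0.2 rad, 10 mm at mid-barrel, under 0.5 N, and may stay leaning; on a slope it flops over. If sound, it is rigid: pushing takes over 1 N and tips or slides the whole stamp.
- stamp_e: a hand stamp: round brass base 70 mm across, 26 mm high, pale wooden handle with a black dot on top; origin under its centre, z up; 0.4 to 0.65 kg. The handle is an upright barrel 28 mm thick, 46 to 101 mm above the underside. May be absent. Starts upright on the desk among the others, at least 90 mm from centre to centre.
- stamp_e_top (a point): top of stamp_e's handle, 103 mm from the underside while straight (as at the start); z along the handle. If loose, the handle alone rocks, any way, about a pivot 26 mm above the underside: to 0.2 rad, 10 mm at mid-barrel, under 0.5 N, and may stay leaning; on a slope it flops over. If sound, it is rigid: pushing takes over 1 N and tips or slides the whole stamp.
- tray_blue: blue tray for sound rectangular stamps: a pan 114 (its x) x 220 (its y) mm outside, walls 4 mm thick and 30 mm high, floor sloping 0.3 rad, low side towards the robot; fixed. Origin at the centre of the floor's upper face, about 30 mm above the desk; x up the slope, z square to the floor. Room for two stamps side by side along its y, 100 mm apart
- tray_green: green tray for sound round stamps: a pan 114 (its x) x 220 (its y) mm outside, walls 4 mm thick and 30 mm high, floor sloping 0.3 rad, low side towards the robot; fixed. Origin at the centre of the floor's upper face, about 30 mm above the desk; x up the slope, z square to the floor. Room for two stamps side by side along its y, 100 mm apart
- tray_red: red tray for loose stamps, for repair: a pan 114 (its x) x 220 (its y) mm outside, walls 4 mm thick and 30 mm high, floor sloping 0.3 rad, low side towards the robot; fixed. Origin at the centre of the floor's upper face, about 30 mm above the desk; x up the slope, z square to the floor. Room for two stamps side by side along its y, 100 mm apart
- sign: dark steel foot of the folding pick-up sign, 130 (its x) x 170 (its y) x 12 mm, fixed; origin under its centre. The hinge runs along its y at the -x edge
- sign_hinge (a point): middle of the sign's hinge axis, 55 mm towards -x of the foot's origin, 34 mm up
- sign_panel (a joint): angle of the orange and white panel (115 mm wide, 8 thick, to 108 mm from the hinge): 0 folded flat, lying to the foot's +x; grows as the free end swings up and over; 1.9 fully open (a little past upright). An over-centre spring holds it at both ends: it balances near 1.1 rad and past 1.25 snaps open by itself; about 2 N at the tab
- sign_tab (a point): point to grip on the black tab at the middle of the panel's free edge, 134 mm from the hinge; the tab is 16 mm wide (along the hinge), 8 mm thick, reaching 108 to 148 mm from the hinge; folded, it lies level 34 mm above the desk and overhangs the foot's +x edge
- mug: white mug 80 mm across, 90 mm high; bystander; origin under its centre
- stapler: stapler 140 x 36 x 51 mm, blue and black; bystander; origin under its centre
- tape: grey tape dispenser, 60 (its x) x 140 (its y) x 80 mm high, fixed; origin under its centre
Mind the look-alikes: they are no part of the job. Leave any pink, purple or turquoise look-alike of the stamp_c alone.

How it is judged:
By the outcome, as a careful person would: the job done as asked, in the order asked, and still so for the second after the job is handed in, with the robot touching nothing.
Of stamp_a, stamp_b, stamp_c, stamp_d, stamp_e only 4 to 5 are there at a start; the rules pass over those that are not, and their reading is None.
At some moment in a run one of stamp_a, stamp_b, stamp_c, stamp_d, stamp_e may be knocked a few centimetres aside while the robot is not near it.
It also fails if it takes over 210 s, if anything falls off the work surface, if the arm or the gripper's body presses on something with over 40 N, if the wrist force passes 120 N, or if a joint passes its speed limit or range.

ROBOT

A 6-joint arm with a two-finger parallel gripper is mounted at the origin on the work surface. World frame = base frame: x ahead of the robot, y to its left, z up, the work surface at z = 0. Lengths are in m, angles in rad, forces in N, time in s.
With the tool pointing down it reaches from about 0.3 to 0.775 m from the base axis. Payload 14.6 kg.
Tool frame: the origin (TCP) lies between the finger pads; the fingertips stand 8 mm ahead of it and the grasp point (between the pads) lies 11 mm behind it; x points along the fingers, y is the direction in which the jaws open and shut, and the axes are right-handed (so a half turn about x gives the same grasp; the last joint's range is limited). The gripper opens to 94 mm and grips with 3 to 60 N. Pads are 16 mm wide; open, the fingers measure 119 mm over their backs; the gripper's body (75 mm by 177 mm) begins 78 mm behind the grasp point.
Start: joints at [-1.398, 0.3, 1.521, -0, 1.321, -0.067], TCP at [0.131, -0.534, 0.213] pointing down, gripper open.
Joint ranges: [-3.03, 3.03], [-0.79, 2.21], [0.23, 2.52], [-1.04, 4.18], [0, 3.07], [-2.55, 2.55]. Speed limits (rad/s): [2.22, 2.22, 2.57, 3.14, 3.14, 3.14].

INTERFACE

Orientations are given as [roll, pitch, yaw] about the fixed x, y, z axes, in that order (R = Rz(yaw) Ry(pitch) Rx(roll)).
In Python, from station import ctrl gives the robot as it stands.
- The arm moves only by the shell command python3 -m creep 'ROWS' [FORCE]. ROWS is a JSON object of lists of equal length, an entry for each row: "hand": the closure, from -1 (fully open) to 1 (shut); "slide": the shift along the tool's x, y, z in m, a list of three; "spin": the turn about the tool's x in degrees. A call has 1 to 12 rows; each row is the pose to reach, as a shift and turn from the pose commanded when the call began, along the tool's axes at that moment; what a row does not reach only later rows make up. A row lasts 1/12 s, in which the tool goes at most 41.7 mm and 7.16 degrees, less where a joint would pass 70% of its speed; a pose out of reach is approached as far as the arm can. A call with a gripper value outside its range is refused whole. The fingers move at their own pace and stop on an object; FORCE is the grip in N (left out, the last holds). Time passes only in rows, so rows that repeat a pose let the fingers close. It gives the time, the measured TCP pose, the force and the opening at its end, in the units of the state.
- ctrl.get_obs(): the state, without advancing time (a new reading comes with each control period).
- ctrl.camera(name): name is "side" or "top" or "wrist"; returns the picture (420x560x3 uint8, red, green, blue); there is no depth.
- ctrl.calibration(name): a dict with "K" (3x3 intrinsics, pixels), "k1" (the pictures are not rectified: a ray, as slopes to the right and down, at radius r is drawn at 1 + k1 r^2 times it, then the intrinsics apply), "R" (3x3) and "t" (3): a world point X has camera coordinates R X + t. Camera axes: x right, y down, z forward; pixel columns grow to the right and rows downward; lengths in m; the calibration is good to about 2 mm. A picture is of the moment at which its call begins: read the wrist's pose just before it. calibration takes no time and is no camera call; for the wrist camera it gives the pose at the moment of the call.
- ctrl.hand_in(): hands the job in, once; it reports no verdict.
The state is a dict: "time_s": time; "qpos": joint angles; "joint_vel": joint speeds; "tau": joint torques, N m; "ee_pos": TCP position; "eef_rot": TCP orientation; "force": force on the tool from outside, world axes, zero at the start; "moment": the same for the moment, N m; "grip_width": finger opening in m.
Only numpy, scipy, OpenCV 4.12 (cv2) and the standard library are available. Lean on these libraries where they do the work, as an engineer would, in place of code of your own. Each camera call takes 0.05 s, during which the arm holds its last target.

## Working session

There is one attempt and no reset: what is moved stays moved. The work goes in short steps, Python scripts to look and compute and a shell command to move; the robot and the scene stay as the last step left them, time stands still between calls to the robot, and variables do not carry over. Pictures are saved under pics/ and viewed, and the job is handed in when it is done.

```bash
ls; mkdir -p pics; python3 - <<'E'
from station import ctrl
import cv2
o=ctrl.get_obs(); print(o)
for n in ["top","side","wrist"]:
    im=ctrl.camera(n); cv2.imwrite(f"pics/{n}0.png",im[:,:,::-1])
    c=ctrl.calibration(n); print(n,c)
E
```

```text
pics
{'time_s': 0.0, 'qpos': array([-1.39763822e+00,  3.00491768e-01,  1.52158878e+00, -5.73183800e-06,
        1.32070649e+00, -6.65833891e-02]), 'joint_vel': array([ 0.00036242,  0.00020645, -0.0015712 ,  0.00049642,  0.00013675,
        0.00113359]), 'tau': array([ 6.48979003e-04, -5.31810272e+01, -3.52744639e+01,  7.08483020e-02,
        2.43745081e-02, -1.17945287e-04]), 'ee_pos': array([ 0.13055821, -0.53401278,  0.21287173]), 'eef_rot': array([-1.63273146,  1.56960193,  1.74860411]), 'force': array([ 0.00883078, -0.13485173,  0.71630399]), 'moment': array([-0.0187738 ,  0.00472107,  0.00120282]), 'grip_width': 0.0940204251898095}
top {'K': array([[424.66146002,   0.        , 279.70532707],
       [  0.        , 424.66146002, 204.00025797],
       [  0.        ,   0.        ,   1.        ]]), 'k1': -0.046250800863174825, 'R': array([[ 0.02430757, -0.99969243,  0.00491823],
       [-0.99671766, -0.02461467, -0.07712346],
       [ 0.0772208 , -0.0030274 , -0.99700942]]), 't': array([0.05215672, 0.44445624, 1.35518128])}
side {'K': array([[420.25889885,   0.        , 279.93311833],
       [  0.        , 420.25889885, 206.42405852],
       [  0.        ,   0.        ,   1.        ]]), 'k1': -0.04832308559363382, 'R': array([[-9.93229540e-01, -1.16164290e-01, -9.68933188e-04],
       [-6.70310732e-02,  5.79902324e-01, -8.11923722e-01],
       [ 9.48784295e-02, -8.06361676e-01, -5.83762735e-01]]), 't': array([0.44394482, 0.07351266, 1.23222564])}
wrist {'K': array([[306.11811436,   0.        , 279.44471945],
       [  0.        , 306.11811436, 206.44911973],
       [  0.        ,   0.        ,   1.        ]]), 'k1': -0.03888777638897291, 'R': array([[ 2.38252379e-01, -9.71203122e-01, -5.48052638e-04],
       [-9.39573594e-01, -2.30635895e-01,  2.52999100e-01],
       [-2.45839916e-01, -5.97627017e-02, -9.67466359e-01]]), 't': array([-0.55010939, -0.02819267,  0.39081233])}
```

View pics/top0.png

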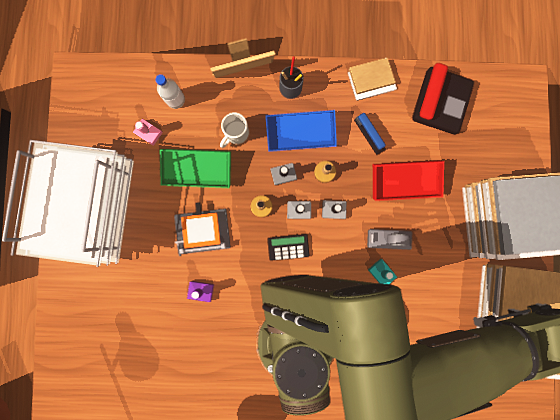

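View pics/side0.png

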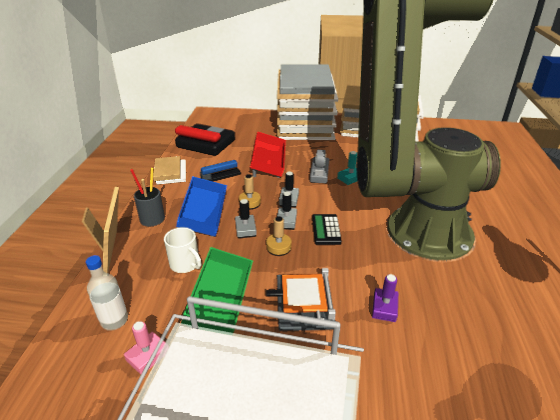

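View pics/wrist0.png

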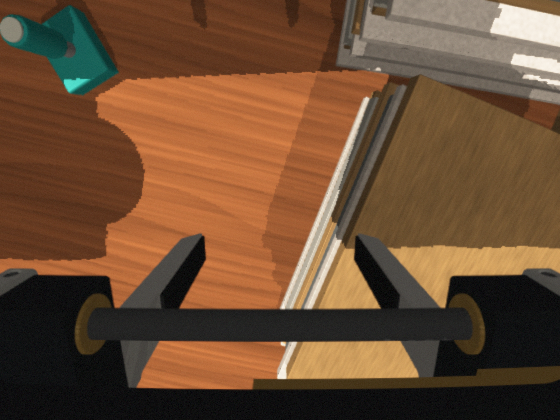

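```bash
cat > h.py <<'E'
from station import ctrl
import numpy as np, cv2
from scipy.spatial.transform import Rotation as Rn
def und(c,uv):
    d=np.array([c['k1'],0,0,0,0.])
    uv=np.asarray(uv,float).reshape(-1,1,2)
    return cv2.undistortPoints(uv,c['K'],d).reshape(-1,2)
def plane(c,uv,z):
    n=und(c,uv); R,t=c['R'],c['t']; C=-R.T@t
    d=np.c_[n,np.ones(len(n))]@R
    return C+d*((z-C[2])/d[:,2])[:,None]
def proj(c,X):
    X=np.asarray(X,float).reshape(-1,3)
    rv,_=cv2.Rodrigues(c['R']); p,_=cv2.projectPoints(X,rv,c['t'],c['K'],np.array([c['k1'],0,0,0,0.]))
    return p.reshape(-1,2)
def tri(ca,ua,cb,ub):
    na,nb=und(ca,ua),und(cb,ub)
    Pa=np.c_[ca['R'],ca['t']];Pb=np.c_[cb['R'],cb['t']]
    X=cv2.triangulatePoints(Pa,Pb,na.T,nb.T); return (X[:3]/X[3]).T
def snap(n,name,box=None,s=1):
    c=ctrl.calibration(n); im=ctrl.camera(n)
    b=im[:,:,::-1]
    if box: x0,y0,x1,y1=box; b=b[y0:y1,x0:x1]
    if s!=1: b=cv2.resize(b,None,fx=s,fy=s,interpolation=cv2.INTER_CUBIC)
    cv2.imwrite(f'pics/{name}.png',b); return c,im
def tool():
    o=ctrl.get_obs(); return o['ee_pos'],Rn.from_euler('xyz',o['eef_rot']).as_matrix(),o
def rel(target,yaw=None):
    # slide in tool axes (mm) to reach world target TCP
    p,R,o=tool(); print('t',round(o['time_s'],2),'tcp',p.round(4),'jaw',R[:,1].round(3),'slide mm',(R.T@(np.array(target)-p)*1000).round(1),'w',round(o['grip_width'],4))
E
python3 - <<'E'
import cv2
im=cv2.imread('pics/top0.png')
cv2.imwrite('pics/t0a.png',cv2.resize(im[140:260,150:350],None,fx=4,fy=4,interpolation=cv2.INTER_CUBIC))
im=cv2.imread('pics/side0.png')
cv2.imwrite('pics/s0a.png',cv2.resize(im[120:320,180:360],None,fx=3,fy=3,interpolation=cv2.INTER_CUBIC))
E
```

```text
(no output)
```

View pics/t0a.png

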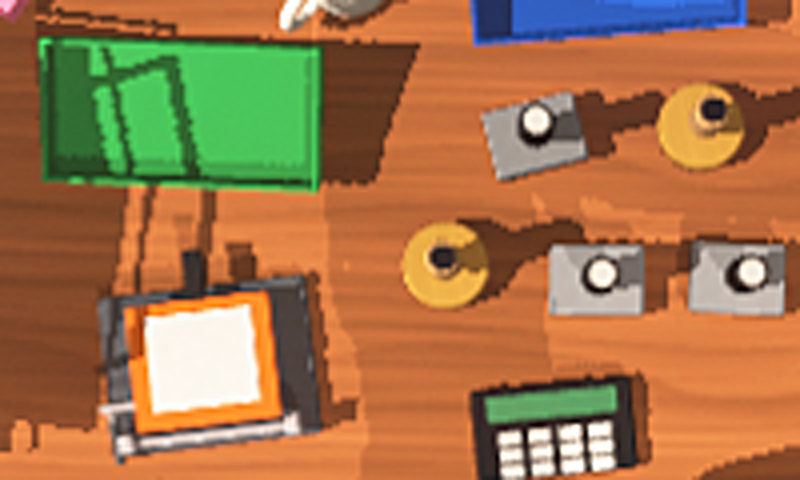

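View pics/s0a.png

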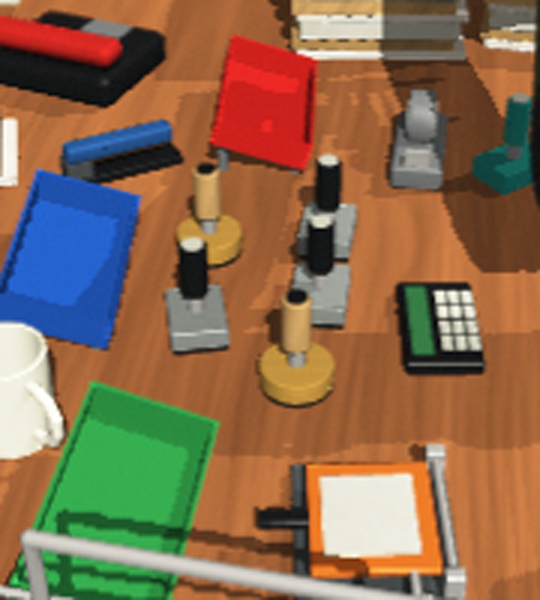

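Top view (full-image pixels): grey stamp dots at (284,170), (300,208), (337,208); brass dots at (328,167), (260,204). Red tray is to the right, blue is ahead, green is to the left, and the sign's tab is at about (198,206).

```bash
cat > loc.py <<'E'
from h import *
def dots(c,im,z=0.103):
    # black & white dots via local masks in the stamp area
    pass
def trays(c,im):
    hsv=cv2.cvtColor(im,cv2.COLOR_RGB2HSV)
    for n,lo,hi in [('red',(0,200,90),(5,255,255)),('green',(55,120,60),(80,255,255)),('blue',(105,120,60),(125,255,255))]:
        m=cv2.inRange(hsv,lo,hi)
        k,lab,st,ce=cv2.connectedComponentsWithStats(m)
        i=1+np.argmax([s[4]*(150<ce[j+1][0]<460 and 100<ce[j+1][1]<215) for j,s in enumerate(st[1:])])
        pts=np.argwhere(lab==i)[:,::-1].astype(np.float32)
        bx=cv2.boxPoints(cv2.minAreaRect(pts)); P=plane(c,bx,0.055)
        print(n,st[i],ce[i].round(1),plane(c,[ce[i]],0.045).round(3),'corners',P[:,:2].round(3).tolist())
E
python3 - <<'E'
from loc import *
c=ctrl.calibration('top'); s=ctrl.calibration('side')
im=cv2.imread('pics/top0.png')[:,:,::-1].copy()
trays(c,im)
tp=[(150+x/4-.4,140+y/4-.4) for x,y in [(536,121),(603,273),(750,272),(713,109),(443,258)]]
sp=[(180+x/3-.3,120+y/3-.3) for x,y in [(192,244),(320,222),(328,160),(206,170),(297,297)]]
print(plane(c,tp,0.103).round(4)); print(plane(s,sp,0.103).round(4)); print(tri(c,tp,s,sp).round(4))
tb=[(150+x/4-.4,140+y/4-.4) for x,y in [(193,252),(188,285),(115,415),(297,428),(123,450)]]
print('tab',plane(c,tb,0.034).round(4))
E
```

```text
red [ 372  160   73   41 2588] [408.  180.1] [[ 0.528 -0.345  0.045]] corners [[0.576, -0.224], [0.595, -0.458], [0.477, -0.464], [0.458, -0.231]]
green [ 160  149   71   39 2440] [195.2 167.4] [[0.551 0.336 0.045]] corners [[0.492, 0.447], [0.608, 0.448], [0.605, 0.223], [0.49, 0.223]]
blue [ 266  110   71   41 2453] [300.9 130.2] [[0.68  0.001 0.045]] corners [[0.724, 0.117], [0.747, -0.104], [0.631, -0.114], [0.609, 0.105]]
[[ 5.411e-01  5.400e-02  1.030e-01]
 [ 4.262e-01  5.000e-04  1.030e-01]
 [ 4.297e-01 -1.109e-01  1.030e-01]
 [ 5.538e-01 -8.090e-02  1.030e-01]
 [ 4.346e-01  1.219e-01  1.030e-01]]
[[ 0.543   0.0541  0.103 ]
 [ 0.4278  0.0037  0.103 ]
 [ 0.4315 -0.1112  0.103 ]
 [ 0.5533 -0.0774  0.103 ]
 [ 0.4357  0.1239  0.103 ]]
[[ 5.420e-01  5.410e-02  1.029e-01]
 [ 4.273e-01  5.000e-04  1.008e-01]
 [ 4.306e-01 -1.108e-01  1.032e-01]
 [ 5.541e-01 -8.120e-02  1.006e-01]
 [ 4.353e-01  1.220e-01  1.015e-01]]
tab [[0.4398 0.3246 0.034 ]
 [0.4133 0.3276 0.034 ]
 [0.3085 0.3817 0.034 ]
 [0.302  0.2367 0.034 ]
 [0.2811 0.3742 0.034 ]]
```

```bash
python3 - <<'E'
from h import *
p,R,o=tool(); print(R.round(3))
rel([.431,-.111,.213])
E
```

```text
[[-0.     0.238 -0.971]
 [ 0.001 -0.971 -0.238]
 [-1.    -0.001 -0.   ]]
t 0.15 tcp [ 0.1306 -0.5341  0.213 ] jaw [ 0.238 -0.971 -0.001] slide mm [ 3.000e-01 -3.396e+02 -3.923e+02] w 0.094
```

```bash
python3 -m creep '{"hand":[-0.2,-0.2,-0.2,-0.2,-0.2,-0.2,0,0,0,0,0,0],"slide":[[0,-30,-35],[0,-60,-70],[0,-90,-105],[0,-120,-140],[0,-150,-175],[0,-180,-210],[0,-210,-245],[0,-240,-280],[0,-270,-315],[0,-300,-350],[0,-330,-380],[0,-340,-392]],"spin":[1,2,3,4,5,6,7,8,9,10,10,10]}' 20
```

```text
time_s: 1.15
ee_pos: [0.4224, -0.1257, 0.2136]
eef_rot: [2.719, 1.57, -0.358]
force: [0.7, -1.9, 0.5]
grip_width: 0.0469
```

```bash
python3 -m creep '{"hand":[0,0],"slide":[[0,0,0],[0,0,0]],"spin":[0,0]}'; python3 - <<'E'
from h import *
rel([.431,-.111,.213])
c,im=snap('wrist','w1'); c,im=snap('top','t1')
E
```

```text
time_s: 1.32
ee_pos: [0.4222, -0.1261, 0.2132]
eef_rot: [-0.421, 1.57, 2.79]
force: [0.3, -0.7, 0.4]
grip_width: 0.0469
t 1.32 tcp [ 0.4222 -0.1261  0.2132] jaw [ 0.069 -0.998 -0.   ] slide mm [  0.2 -14.5  -9.8] w 0.0469
```

View pics/w1.png

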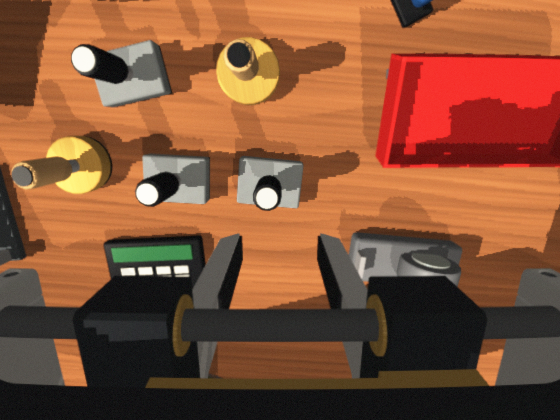

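View pics/t1.png

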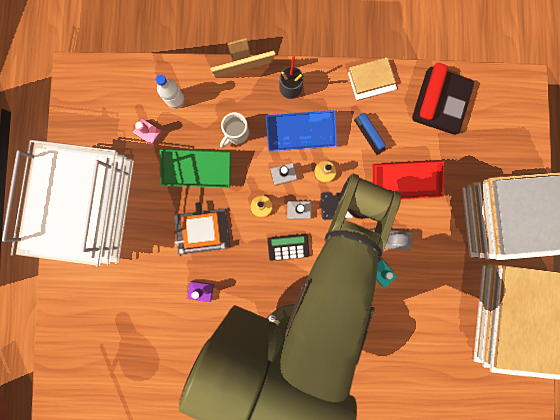

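```bash
python3 - <<'E'
from h import *
c=ctrl.calibration('wrist')
print(plane(c,[(267,194),(149,192),(85,60),(239,54),(23,175)],.103).round(4))
E
python3 -m creep '{"hand":[0,0,0,0,0,0,0,0,0],"slide":[[0,-0.0145,-0.010],[0,-0.0145,-0.010],[0.03,-0.0145,-0.010],[0.06,-0.0145,-0.010],[0.09,-0.0145,-0.010],[0.12,-0.0145,-0.010],[0.147,-0.0145,-0.010],[0.147,-0.0145,-0.010],[0.147,-0.0145,-0.010]],"spin":[0,0,0,0,0,0,0,0,0]}'
python3 - <<'E'
from h import *
rel([.431,-.111,.066])
for i in range(3): print(ctrl.get_obs()['force'].round(2)); 
c,im=snap('wrist','w2')
E
```

```text
[[ 0.431  -0.1164  0.103 ]
 [ 0.4256 -0.0046  0.103 ]
 [ 0.5394  0.0479  0.103 ]
 [ 0.5511 -0.0857  0.103 ]
 [ 0.4344  0.1175  0.103 ]]
time_s: 2.17
ee_pos: [0.4299, -0.1135, 0.0664]
eef_rot: [-0.363, 1.569, 2.842]
force: [0.0, -0.9, 0.5]
grip_width: 0.0472
t 2.17 tcp [ 0.4299 -0.1135  0.0664] jaw [ 0.064 -0.998 -0.001] slide mm [ 0.4 -2.4 -1.2] w 0.0472
[ 0.03 -0.86  0.48]
[ 0.03 -0.86  0.48]
[ 0.03 -0.86  0.48]
```

View pics/w2.png

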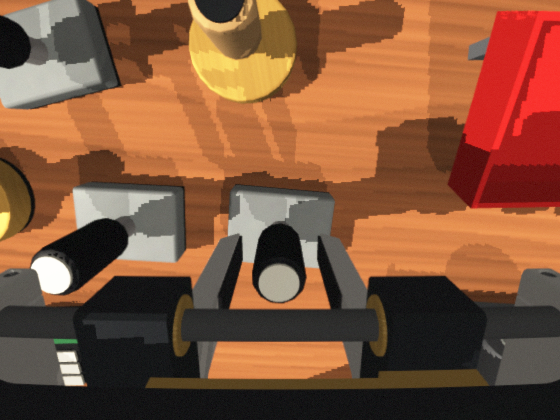

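```bash
python3 -m creep '{"hand":[0,0,0,0,0,0,0,0],"slide":[[0,0.004,0],[0,0.007,0],[0,0.009,0],[0,0.011,0],[0,0.013,0],[0,0.015,0],[0,0.017,0],[0,0.017,0]],"spin":[0,0,0,0,0,0,0,0]}'
python3 - <<'E'
from h import *
rel([.431,-.111,.066])
c,im=snap('wrist','w3')
E
```

```text
time_s: 2.88
ee_pos: [0.4319, -0.1297, 0.0665]
eef_rot: [-1.433, 1.571, 1.774]
force: [1.0, 0.7, 0.3]
grip_width: 0.0467
t 2.88 tcp [ 0.4319 -0.1297  0.0665] jaw [ 0.065 -0.998 -0.   ] slide mm [  0.5 -18.7  -0.4] w 0.0467
```

View pics/w3.png

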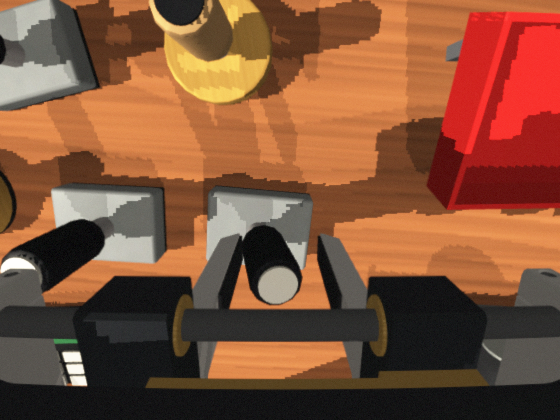

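```bash
python3 -m creep '{"hand":[0,0,0,0.3,0.6,0.8,0.8,0.8,0.8],"slide":[[0,-0.006,0],[0,-0.012,0],[0,-0.016,0],[0,-0.016,0],[0,-0.016,0],[0,-0.016,0],[0,-0.016,0],[-0.01,-0.016,0],[-0.02,-0.016,0]],"spin":[0,0,0,0,0,0,0,0,0]}' 20
python3 - <<'E'
from h import *
rel([.53,-.29,.213])
c,im=snap('wrist','w4')
E
```

```text
time_s: 3.68
ee_pos: [0.4302, -0.1135, 0.0866]
eef_rot: [-0.403, 1.569, 2.804]
force: [0.4, -0.4, -5.6]
grip_width: 0.0275
t 3.68 tcp [ 0.4302 -0.1135  0.0866] jaw [ 0.065 -0.998 -0.001] slide mm [-126.7  182.5  -87.9] w 0.0275
```

View pics/w4.png

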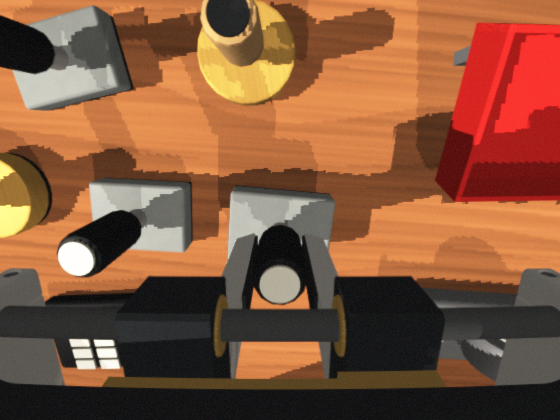

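```bash
python3 - <<'E'
from h import *
rel([.536,-.394,.205])
E
```

```text
t 3.73 tcp [ 0.4313 -0.1139  0.0889] jaw [ 0.065 -0.998  0.001] slide mm [-115.8  286.4  -86.4] w 0.0277
```

```bash
python3 -m creep '{"hand":[0.8,0.8,0.8,0.8,0.8,0.8,0.8,0.8,0.8,0.8,0.8,0.8],"slide":[[-0.03,0,0],[-0.06,0,0],[-0.09,0.02,-0.006],[-0.112,0.05,-0.015],[-0.116,0.08,-0.025],[-0.116,0.12,-0.037],[-0.116,0.16,-0.05],[-0.116,0.2,-0.061],[-0.116,0.235,-0.072],[-0.116,0.265,-0.081],[-0.116,0.287,-0.086],[-0.116,0.287,-0.086]],"spin":[0,0,0,0,0,0,0,0,0,0,0,0]}'
python3 -m creep '{"hand":[0.8,0.8],"slide":[[0,0,0],[0,0,0]],"spin":[0,0]}'
python3 - <<'E'
from h import *
rel([.536,-.394,.110])
c,im=snap('wrist','w5')
c,im=snap('side','s5',(150,60,390,260),3)
E
```

```text
time_s: 4.73
ee_pos: [0.535, -0.3979, 0.2015]
eef_rot: [0.041, 1.57, -3.038]
force: [-0.1, -1.3, -5.2]
grip_width: 0.0278
time_s: 4.9
ee_pos: [0.5351, -0.3938, 0.2024]
eef_rot: [-0.99, 1.57, 2.217]
force: [-1.1, 1.1, -5.1]
grip_width: 0.0275
t 4.9 tcp [ 0.5351 -0.3938  0.2024] jaw [ 0.065 -0.998 -0.001] slide mm [92.4  0.3 -0.9] w 0.0275
```

View pics/w5.png

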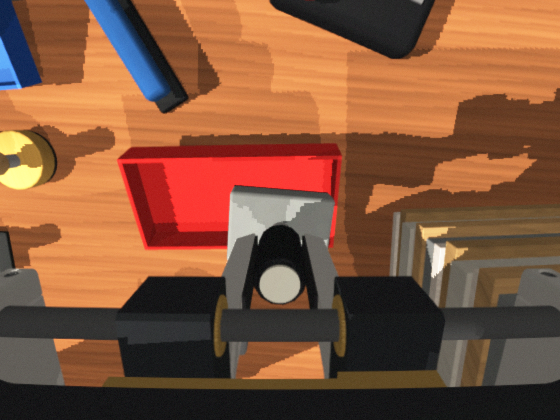

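View pics/s5.png

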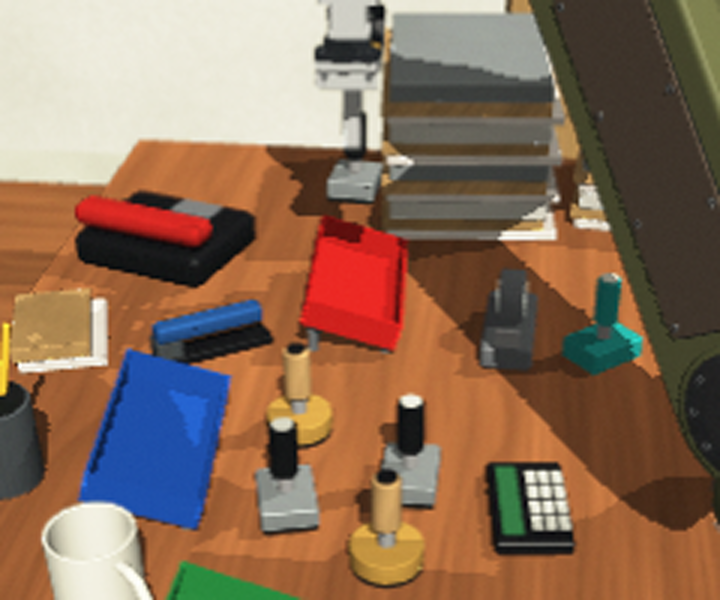

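```bash
python3 - <<'E'
from h import *
c=ctrl.calibration('wrist')
print(plane(c,[(121,158),(340,151)],.0745).round(4),plane(c,[(146,249)],.042).round(4))
E
```

```text
[[ 0.5677 -0.2357  0.0745]
 [ 0.5884 -0.4495  0.0745]] [[ 0.4584 -0.242   0.042 ]]
```

```bash
python3 -m creep '{"hand":[0.8,0.8,0.8,0.8,0.8,0.8,0.8,0.8],"slide":[[0.03,0.003,-0.002],[0.055,0.003,-0.002],[0.075,0.003,-0.002],[0.085,0.003,-0.002],[0.089,0.003,-0.002],[0.092,0.003,-0.002],[0.095,0.003,-0.002],[0.095,0.003,-0.002]],"spin":[0,0,0,0,0,0,0,0]}' 8
python3 - <<'E'
from h import *
rel([.536,-.394,.110])
c,im=snap('wrist','w6')
E
```

```text
time_s: 5.67
ee_pos: [0.5378, -0.3973, 0.1082]
eef_rot: [2.396, 1.57, -0.68]
force: [-0.1, 0.3, -4.8]
grip_width: 0.028
t 5.67 tcp [ 0.5378 -0.3973  0.1082] jaw [ 0.065 -0.998  0.001] slide mm [-1.8 -3.4  1.6] w 0.028
```

View pics/w6.png

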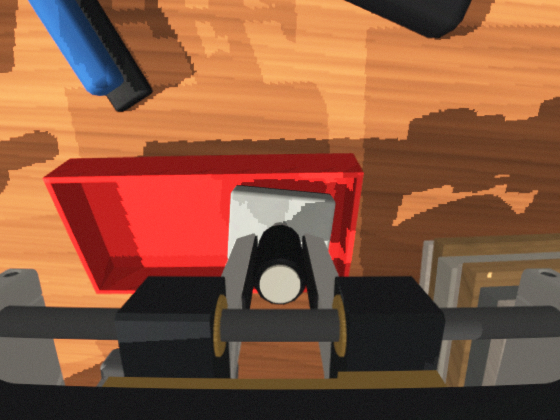

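```bash
python3 -m creep '{"hand":[0.8,0.8,0.8,0.8],"slide":[[0.003,0,0],[0.005,0,0],[0.005,0,0],[0.005,0,0]],"spin":[0,0,0,0]}' 6
python3 -m creep '{"hand":[0.8,0.8,0.8,0.8,0.8,0.8],"slide":[[0.003,0,0.002],[0.005,0,0.005],[0.007,0,0.008],[0.009,0,0.011],[0.009,0,0.011],[0.009,0,0.011]],"spin":[0,0,0,0,0,0]}' 6
python3 - <<'E'
from h import *
rel([.536,-.394,.110])
c,im=snap('wrist','w7')
E
```

```text
time_s: 6.05
ee_pos: [0.5375, -0.3972, 0.1025]
eef_rot: [-1.66, 1.571, 1.547]
force: [-0.4, 1.0, -4.3]
grip_width: 0.0279
time_s: 6.55
ee_pos: [0.5264, -0.398, 0.0939]
eef_rot: [2.493, 1.57, -0.584]
force: [-1.6, 2.0, 3.9]
grip_width: 0.0278
t 6.55 tcp [ 0.5264 -0.398   0.0939] jaw [ 0.065 -0.998  0.   ] slide mm [-16.1  -3.4  -9.9] w 0.0278
```

View pics/w7.png

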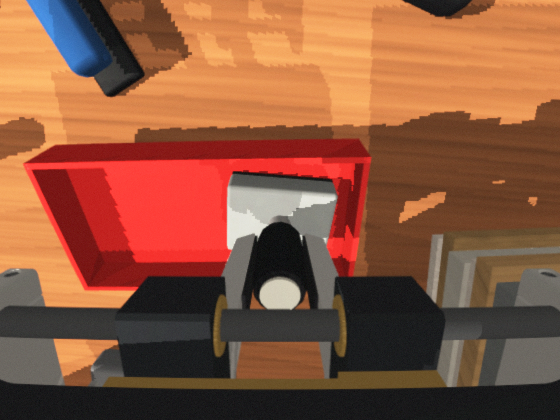

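```bash
python3 -m creep '{"hand":[0.8,0.8,0.8,0.8],"slide":[[0.002,0,0.002],[0.004,0,0.004],[0.004,0,0.004],[0.004,0,0.004]],"spin":[0,0,0,0]}' 4
python3 -m creep '{"hand":[0.35,0.3,0.25,0.2,0.2,0.2],"slide":[[0,0,0],[0,0,0],[0,0,0],[0,0,0],[0,0,0],[0,0,0]],"spin":[0,0,0,0,0,0]}' 4
python3 - <<'E'
from h import *
rel([.536,-.394,.110])
c,im=snap('wrist','w8')
E
```

```text
time_s: 6.93
ee_pos: [0.5225, -0.3982, 0.0895]
eef_rot: [1.011, 1.571, -2.065]
force: [-1.1, 1.6, 3.0]
grip_width: 0.0277
time_s: 7.43
ee_pos: [0.5225, -0.3982, 0.0894]
eef_rot: [0.089, 1.571, -2.987]
force: [0.3, -0.2, -0.2]
grip_width: 0.0377
t 7.43 tcp [ 0.5225 -0.3982  0.0894] jaw [ 0.065 -0.998  0.   ] slide mm [-20.6  -3.3 -13.7] w 0.0377
```

View pics/w8.png

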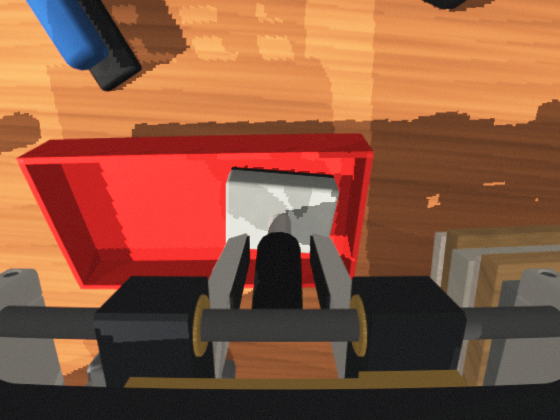

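```bash
python3 -m creep '{"hand":[0,0,0,0,0,0,0,0,0,0,0,0],"slide":[[-0.03,0,0],[-0.065,0,0],[-0.1,0,0],[-0.125,-0.02,0.003],[-0.125,-0.06,0.01],[-0.125,-0.1,0.017],[-0.125,-0.14,0.024],[-0.125,-0.18,0.031],[-0.125,-0.22,0.038],[-0.125,-0.26,0.044],[-0.125,-0.3,0.051],[-0.125,-0.34,0.058]],"spin":[0,0,0,0,0,0,0,0,0,0,0,0]}'
python3 -m creep '{"hand":[0,0,0,0],"slide":[[0,-0.035,0.006],[0,-0.064,0.011],[0,-0.064,0.011],[0,-0.064,0.011]],"spin":[0,0,0,0]}'
python3 - <<'E'
from h import *
rel([.427,.001,.066])
c,im=snap('wrist','w9')
c,im=snap('side','s9',(150,60,390,260),3)
E
```

```text
time_s: 8.48
ee_pos: [0.4416, -0.0611, 0.2146]
eef_rot: [2.891, 1.57, -0.186]
force: [-0.2, 0.3, 0.8]
grip_width: 0.0468
time_s: 8.82
ee_pos: [0.4273, 0.0013, 0.2148]
eef_rot: [2.918, 1.57, -0.156]
force: [0.6, -0.2, -0.0]
grip_width: 0.0471
t 8.82 tcp [0.4273 0.0013 0.2148] jaw [ 0.068 -0.998  0.   ] slide mm [148.8   0.3   0.4] w 0.0471
```

View pics/w9.png

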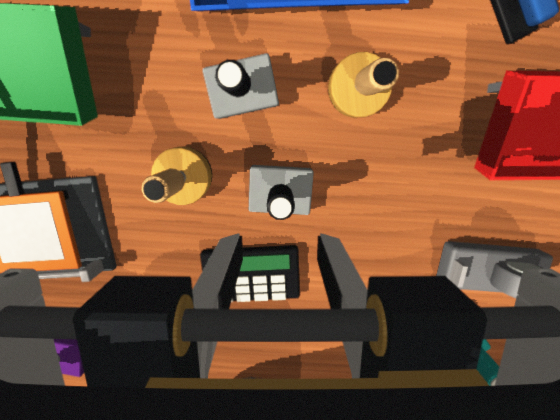

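View pics/s9.png

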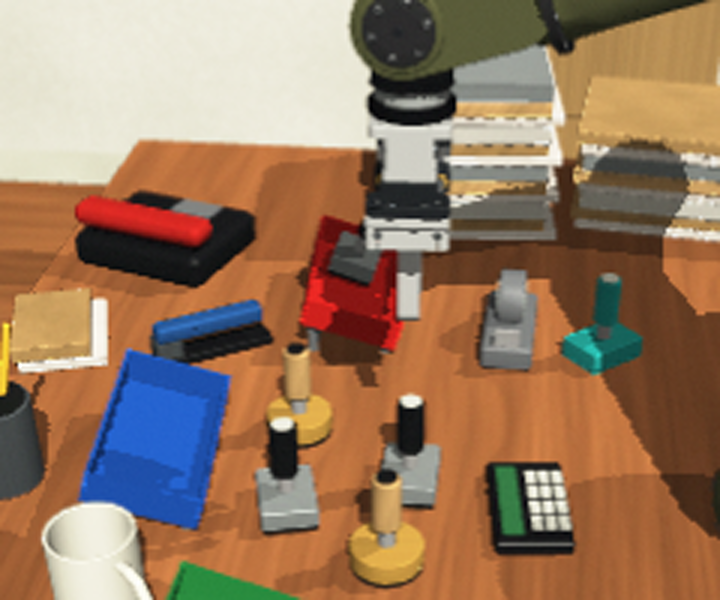

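```bash
python3 -m creep '{"hand":[0,0,0,0,0,0,0,0],"slide":[[0.035,0,0],[0.07,0,0],[0.105,0,0],[0.135,0,0],[0.147,0,0],[0.149,0,0],[0.149,0,0],[0.149,0,0]],"spin":[0,0,0,0,0,0,0,0]}'
python3 - <<'E'
from h import *
rel([.427,.001,.066]); print(tool()[2]['force'])
c,im=snap('wrist','w10')
E
python3 -m creep '{"hand":[0,0,0,0,0,0,0,0],"slide":[[0,0.004,0],[0,0.007,0],[0,0.009,0],[0,0.011,0],[0,0.013,0],[0,0.015,0],[0,0.017,0],[0,0.017,0]],"spin":[0,0,0,0,0,0,0,0]}'
python3 - <<'E'
from h import *
rel([.427,.001,.066])
c,im=snap('wrist','w11')
a=cv2.imread('pics/w10.png');b=cv2.imread('pics/w11.png')
cv2.imwrite('pics/cmp1.png',np.hstack([a[100:340,130:480],b[100:340,130:480]]))
E
```

```text
time_s: 9.58
ee_pos: [0.4281, -0.0002, 0.0663]
eef_rot: [2.957, 1.57, -0.12]
force: [0.1, 0.0, 0.1]
grip_width: 0.0469
t 9.58 tcp [ 4.281e-01 -2.000e-04  6.630e-02] jaw [ 0.064 -0.998  0.   ] slide mm [ 0.3 -1.3  1. ] w 0.0469
[0.1287854  0.02472851 0.09894235]
time_s: 10.3
ee_pos: [0.4285, -0.0168, 0.0655]
eef_rot: [1.981, 1.571, -1.095]
force: [0.4, 1.3, 1.6]
grip_width: 0.0468
t 10.3 tcp [ 0.4285 -0.0168  0.0655] jaw [ 0.065 -0.998  0.   ] slide mm [ -0.5 -17.9   0.3] w 0.0468
```

View pics/cmp1.png

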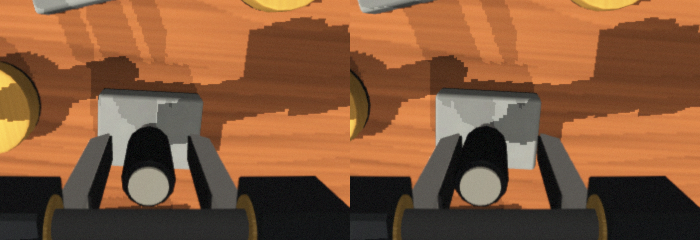

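B is sound: its handle stayed straight and the base slid with the push (1.3 N). C was loose, because its base stayed put and its handle leaned. Next I grip B for the blue tray.

```bash
python3 -m creep '{"hand":[0,0,0.3,0.6,0.8,0.8,0.8,0.8,0.8,0.8,0.8,0.8],"slide":[[0,-0.005,0],[0,-0.009,0],[0,-0.009,0],[0,-0.009,0],[0,-0.009,0],[0,-0.009,0],[-0.01,-0.009,0],[-0.03,-0.009,0],[-0.06,-0.009,0],[-0.09,-0.009,0],[-0.12,-0.009,0],[-0.145,-0.009,0]],"spin":[0,0,0,0,0,0,0,0,0,0,0,0]}' 20
python3 - <<'E'
from h import *
rel([.689,-.048,.213])
c,im=snap('wrist','w12')
E
```

```text
time_s: 11.35
ee_pos: [0.4275, -0.0076, 0.2129]
eef_rot: [2.786, 1.57, -0.291]
force: [0.9, -0.8, -3.8]
grip_width: 0.0277
t 11.35 tcp [ 0.4275 -0.0076  0.2129] jaw [ 0.065 -0.998  0.   ] slide mm [ 1.000e-01  5.730e+01 -2.583e+02] w 0.0277
```

View pics/w12.png

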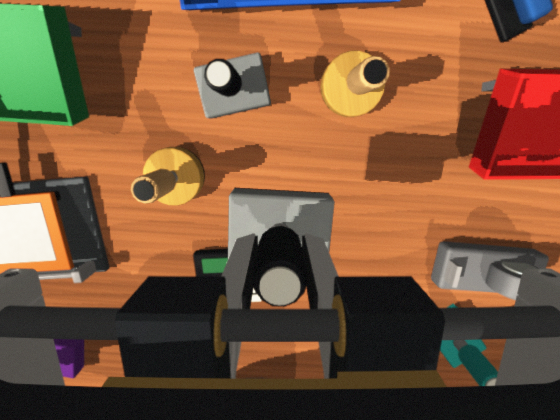

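```bash
python3 -m creep '{"hand":[0.8,0.8,0.8,0.8,0.8,0.8,0.8,0.8,0.8,0.8,0.8,0.8],"slide":[[0,0.004,-0.02],[0,0.01,-0.05],[0,0.018,-0.085],[0,0.026,-0.12],[0,0.035,-0.155],[0,0.042,-0.19],[0,0.05,-0.22],[0,0.055,-0.245],[0,0.057,-0.256],[0,0.057,-0.256],[0,0.057,-0.256],[0,0.057,-0.256]],"spin":[0,0,0,0,0,0,0,0,0,0,0,0]}' 20
python3 - <<'E'
from h import *
rel([.687,-.048,.11])
c,im=snap('wrist','w13')
E
```

```text
time_s: 12.4
ee_pos: [0.6863, -0.0477, 0.2099]
eef_rot: [-0.161, 1.569, 3.046]
force: [0.0, 0.6, -5.8]
grip_width: 0.0278
t 12.4 tcp [ 0.6863 -0.0477  0.2099] jaw [ 0.065 -0.998 -0.   ] slide mm [99.9  0.4 -0.8] w 0.0278
```

View pics/w13.png

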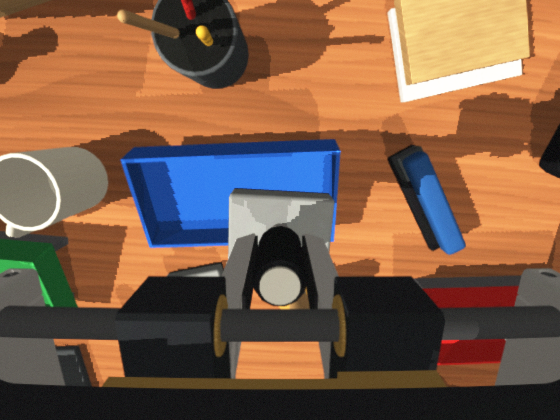

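```bash
python3 - <<'E'
from h import *
c=ctrl.calibration('wrist')
P=plane(c,[(123,158),(339,150)],.0745); print(P.round(4),P.mean(0)-[.0455,.0045,0])
rel([.687,-.048,.11])
E
python3 -m creep '{"hand":[0.8,0.8,0.8,0.8,0.8,0.8,0.8,0.8],"slide":[[0.03,0,0],[0.055,0,0],[0.08,0,0],[0.095,0,0],[0.1,0,0],[0.103,0,0],[0.105,0,0],[0.105,0,0]],"spin":[0,0,0,0,0,0,0,0]}' 12
python3 - <<'E'
from h import *
rel([.687,-.048,.105])
c,im=snap('wrist','w14')
E
```

```text
[[ 0.7179  0.1119  0.0745]
 [ 0.7397 -0.1041  0.0745]] [ 6.83327625e-01 -5.85185787e-04  7.45000000e-02]
t 12.45 tcp [ 0.6864 -0.0476  0.2103] jaw [ 0.065 -0.998 -0.   ] slide mm [100.3   0.4  -0.7] w 0.0276
time_s: 13.12
ee_pos: [0.6873, -0.0478, 0.1066]
eef_rot: [2.961, 1.569, -0.116]
force: [0.2, 1.0, -5.8]
grip_width: 0.0281
t 13.12 tcp [ 0.6873 -0.0478  0.1066] jaw [ 0.065 -0.998  0.   ] slide mm [1.6 0.2 0.4] w 0.0281
```

View pics/w14.png

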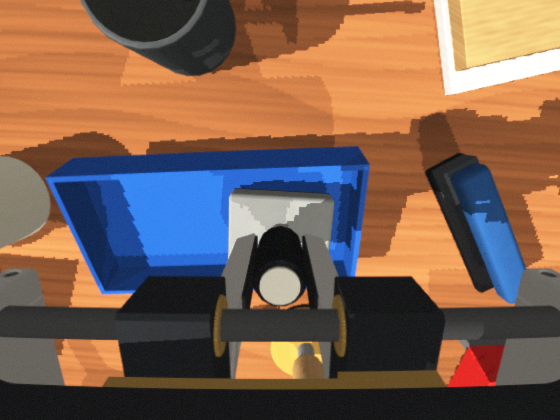

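```bash
python3 -m creep '{"hand":[0.8,0.8,0.8,0.8],"slide":[[0.002,0,0],[0.004,0,0],[0.004,0,0],[0.004,0,0]],"spin":[0,0,0,0]}' 6
python3 -m creep '{"hand":[0.8,0.8,0.8,0.8,0.8],"slide":[[0.002,0,0.003],[0.003,0,0.006],[0.004,0,0.009],[0.005,0,0.011],[0.005,0,0.011]],"spin":[0,0,0,0,0]}' 6
python3 - <<'E'
from h import *
rel([.687,-.048,.105])
c,im=snap('wrist','w15')
E
```

```text
time_s: 13.5
ee_pos: [0.6874, -0.048, 0.1024]
eef_rot: [2.776, 1.569, -0.3]
force: [-2.0, -1.6, 2.1]
grip_width: 0.0278
time_s: 13.92
ee_pos: [0.6755, -0.0483, 0.096]
eef_rot: [-0.345, 1.57, 2.862]
force: [-1.6, -1.1, -2.2]
grip_width: 0.0281
t 13.92 tcp [ 0.6755 -0.0483  0.096 ] jaw [ 0.065 -0.998 -0.   ] slide mm [ -9.    0.4 -11.5] w 0.0281
```

View pics/w15.png

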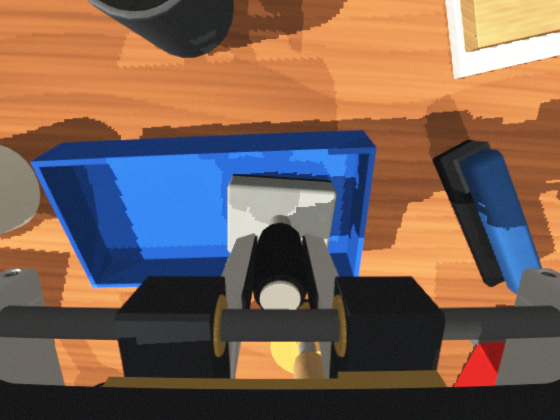

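```bash
python3 -m creep '{"hand":[0.8,0.8,0.8,0.8,0.8,0.8],"slide":[[0.001,0,0.003],[0.003,0,0.006],[0.004,0,0.008],[0.006,0,0.010],[0.006,0,0.010],[0.006,0,0.010]],"spin":[0,0,0,0,0,0]}' 5
python3 - <<'E'
from h import *
rel([.687,-.048,.105])
c,im=snap('wrist','w16')
E
```

```text
time_s: 14.47
ee_pos: [0.6659, -0.0492, 0.0905]
eef_rot: [0.106, 1.57, -2.97]
force: [-2.9, -1.5, -0.6]
grip_width: 0.0281
t 14.47 tcp [ 0.6659 -0.0492  0.0905] jaw [ 0.065 -0.998  0.   ] slide mm [-14.6   0.2 -21.1] w 0.0281
```

View pics/w16.png

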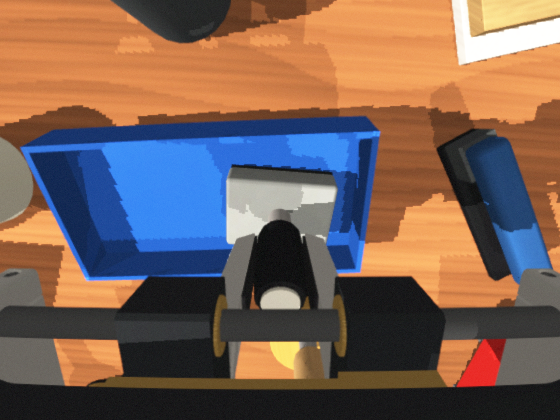

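Nearly flat on the slope; I'll release by opening slowly.

```bash
python3 -m creep '{"hand":[0.8,0.8,0.35,0.3,0.25,0.2,0.1,0.1],"slide":[[0.001,0,0.002],[0.002,0,0.002],[0.002,0,0.002],[0.002,0,0.002],[0.002,0,0.002],[0.002,0,0.002],[0.002,0,0.002],[0.002,0,0.002]],"spin":[0,0,0,0,0,0,0,0]}' 4
python3 - <<'E'
from h import *
rel([.687,-.048,.105])
c,im=snap('wrist','w17')
E
```

```text
time_s: 15.18
ee_pos: [0.6641, -0.0492, 0.0884]
eef_rot: [-0.226, 1.571, 2.981]
force: [0.5, 0.9, 0.6]
grip_width: 0.0424
t 15.18 tcp [ 0.6641 -0.0492  0.0884] jaw [ 0.065 -0.998 -0.   ] slide mm [-16.6   0.3 -23. ] w 0.0424
```

View pics/w17.png

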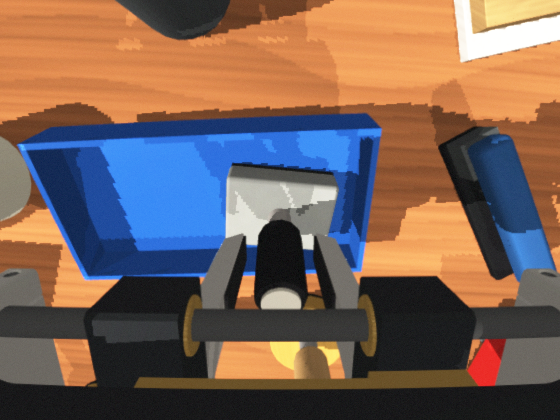

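```bash
python3 -m creep '{"hand":[0,0,0,0,0,0,0,0,0,0,0,0],"slide":[[-0.025,0,0],[-0.06,0,0],[-0.1,0,0],[-0.125,-0.015,0.015],[-0.125,-0.035,0.037],[-0.125,-0.055,0.058],[-0.125,-0.08,0.085],[-0.125,-0.1,0.105],[-0.125,-0.111,0.1155],[-0.125,-0.111,0.1155],[-0.125,-0.111,0.1155],[-0.125,-0.111,0.1155]],"spin":[0,0,0,0,0,0,0,0,0,0,0,0]}'
python3 - <<'E'
from h import *
rel([.542,.054,.066])
c,im=snap('wrist','w18')
c,im=snap('side','s18',(150,60,390,260),3)
E
```

```text
time_s: 16.23
ee_pos: [0.5422, 0.0535, 0.2135]
eef_rot: [2.763, 1.57, -0.314]
force: [-0.4, -1.1, -0.4]
grip_width: 0.047
t 16.23 tcp [0.5422 0.0535 0.2135] jaw [ 0.065 -0.998  0.   ] slide mm [147.5  -0.5   0.2] w 0.047
```

View pics/w18.png

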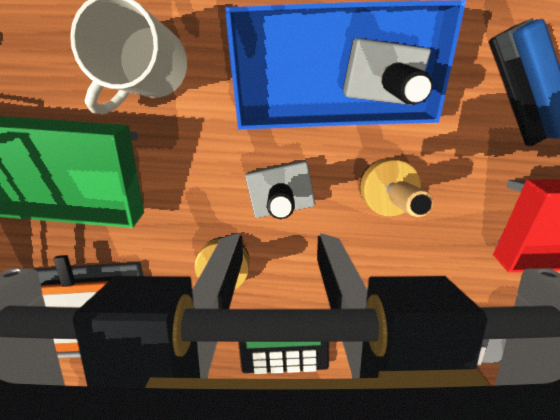

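View pics/s18.png

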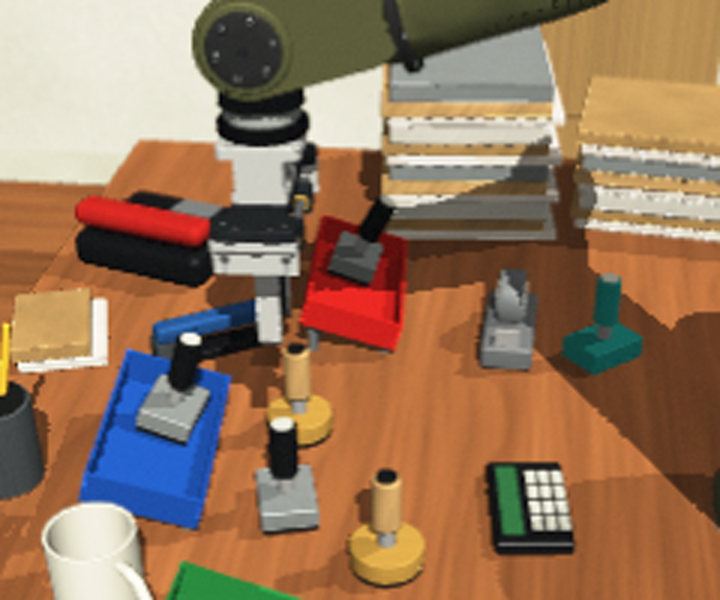

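```bash
python3 -m creep '{"hand":[0,0,0,0,0,0,0,0],"slide":[[0.035,0,0],[0.07,0,0],[0.105,0,0],[0.135,0,0],[0.145,0,0],[0.147,0,0],[0.147,0,0],[0.147,0,0]],"spin":[0,0,0,0,0,0,0,0]}'
python3 - <<'E'
from h import *
c,im=snap('wrist','w19')
E
python3 -m creep '{"hand":[0,0,0,0,0,0,0,0],"slide":[[0,0.004,0],[0,0.007,0],[0,0.009,0],[0,0.011,0],[0,0.013,0],[0,0.015,0],[0,0.017,0],[0,0.017,0]],"spin":[0,0,0,0,0,0,0,0]}'
python3 - <<'E'
from h import *
rel([.542,.054,.066])
c,im=snap('wrist','w20')
a=cv2.imread('pics/w19.png');b=cv2.imread('pics/w20.png')
cv2.imwrite('pics/cmp2.png',np.hstack([a[100:340,130:480],b[100:340,130:480]]))
E
```

```text
time_s: 17.0
ee_pos: [0.5427, 0.0539, 0.0682]
eef_rot: [3.115, 1.568, 0.038]
force: [0.7, 0.0, 0.4]
grip_width: 0.0472
time_s: 17.72
ee_pos: [0.5428, 0.0368, 0.0665]
eef_rot: [3.117, 1.571, 0.041]
force: [0.3, 1.9, 1.4]
grip_width: 0.0468
t 17.72 tcp [0.5428 0.0368 0.0665] jaw [ 0.065 -0.998  0.   ] slide mm [  0.5 -17.2  -0.3] w 0.0468
```

View pics/cmp2.png

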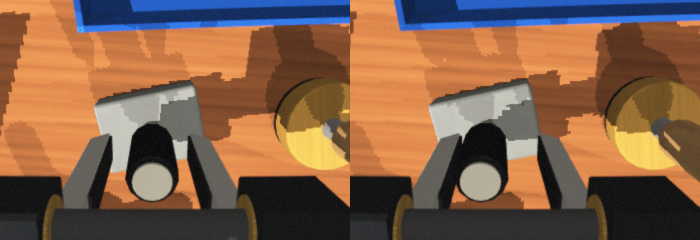

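```bash
python3 -m creep '{"hand":[0,0,0.3,0.6,0.8,0.8,0.8,0.8,0.8,0.8,0.8,0.8],"slide":[[0,-0.005,0],[0,-0.009,0],[0,-0.009,0],[0,-0.009,0],[0,-0.009,0],[0,-0.009,0],[-0.01,-0.009,0],[-0.03,-0.009,0],[-0.06,-0.009,0],[-0.09,-0.009,0],[-0.12,-0.009,0],[-0.143,-0.009,0]],"spin":[0,0,0,0,0,0,0,0,0,0,0,0]}' 20
python3 -m creep '{"hand":[0.8,0.8,0.8,0.8,0.8,0.8,0.8,0.8,0.8],"slide":[[0,0,-0.015],[0,0,-0.04],[0,0.001,-0.07],[0,0.002,-0.1],[0,0.003,-0.12],[0,0.004,-0.133],[0,0.004,-0.1345],[0,0.004,-0.1345],[0,0.004,-0.1345]],"spin":[1,2,3,4,5,6,6,6,6]}' 20
python3 - <<'E'
from h import *
rel([.677,.05,.106])
c,im=snap('wrist','w21')
E
```

```text
time_s: 18.77
ee_pos: [0.542, 0.0459, 0.2123]
eef_rot: [3.032, 1.569, -0.045]
force: [0.3, -0.8, -5.3]
grip_width: 0.0276
time_s: 19.52
ee_pos: [0.6759, 0.0507, 0.2093]
eef_rot: [0.089, 1.57, -3.092]
force: [-0.1, -0.3, -5.2]
grip_width: 0.0275
t 19.52 tcp [0.6759 0.0507 0.2093] jaw [-0.039 -0.999  0.   ] slide mm [103.3   0.7  -1.2] w 0.0275
```

View pics/w21.png

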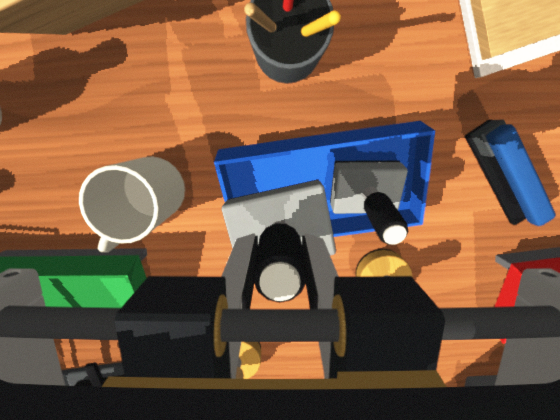

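```bash
python3 -m creep '{"hand":[0.8,0.8,0.8,0.8,0.8,0.8,0.8,0.8],"slide":[[0.03,0,-0.001],[0.055,0,-0.001],[0.08,0,-0.001],[0.095,0,-0.001],[0.1,0,-0.001],[0.103,0,-0.001],[0.107,0,-0.001],[0.107,0,-0.001]],"spin":[0,0,0,0,0,0,0,0]}' 12
python3 -m creep '{"hand":[0.8,0.8,0.8,0.8,0.8],"slide":[[0.002,0,0.003],[0.003,0,0.006],[0.004,0,0.009],[0.005,0,0.011],[0.005,0,0.011]],"spin":[0,0,0,0,0]}' 6
python3 - <<'E'
from h import *
rel([.677,.05,.106])
c,im=snap('wrist','w22')
E
```

```text
time_s: 20.23
ee_pos: [0.6781, 0.0511, 0.1043]
eef_rot: [-2.96, 1.568, 0.143]
force: [-1.3, 0.7, -0.9]
grip_width: 0.0278
time_s: 20.65
ee_pos: [0.6662, 0.051, 0.0978]
eef_rot: [1.898, 1.571, -1.283]
force: [-3.6, -0.9, 3.1]
grip_width: 0.028
t 20.65 tcp [0.6662 0.051  0.0978] jaw [-0.04  -0.999  0.   ] slide mm [ -8.2   0.6 -10.8] w 0.028
```

View pics/w22.png

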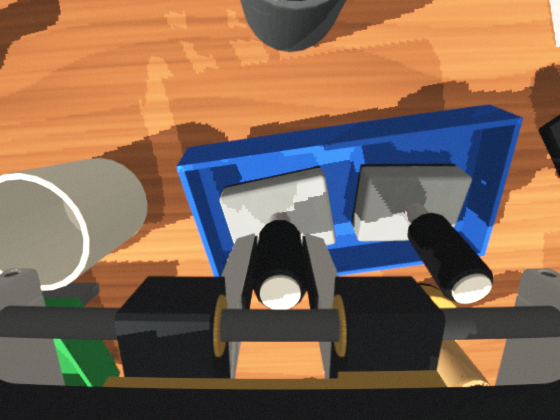

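```bash
python3 -m creep '{"hand":[0.8,0.8,0.8,0.8,0.8,0.8],"slide":[[0.001,0,0.003],[0.003,0,0.006],[0.004,0,0.008],[0.006,0,0.011],[0.007,0,0.012],[0.007,0,0.012]],"spin":[0,0,0,0,0,0]}' 5
python3 -m creep '{"hand":[0.8,0.8,0.35,0.3,0.25,0.2,0.1,0.1],"slide":[[0.001,0,0.001],[0.002,0,0.001],[0.002,0,0.001],[0.002,0,0.001],[0.002,0,0.001],[0.002,0,0.001],[0.002,0,0.001],[0.002,0,0.001]],"spin":[0,0,0,0,0,0,0,0]}' 4
python3 - <<'E'
from h import *
rel([.554,-.081,.213])
c,im=snap('wrist','w23')
E
```

```text
time_s: 21.2
ee_pos: [0.6546, 0.0514, 0.0908]
eef_rot: [2.718, 1.57, -0.463]
force: [-1.3, -3.1, 5.7]
grip_width: 0.0282
time_s: 21.87
ee_pos: [0.6536, 0.0518, 0.0884]
eef_rot: [-1.135, 1.571, 1.968]
force: [-0.0, -0.3, -0.8]
grip_width: 0.0419
t 21.87 tcp [0.6536 0.0518 0.0884] jaw [-0.039 -0.999 -0.   ] slide mm [-124.6  136.6   94.3] w 0.0419
```

View pics/w23.png

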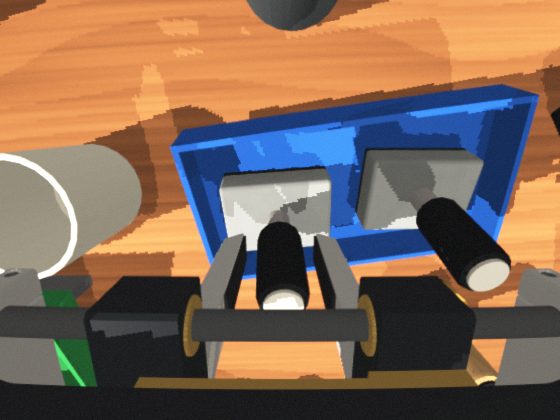

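```bash
python3 -m creep '{"hand":[0,0,0,0,0,0,0,0,0,0,0,0],"slide":[[-0.025,0,0],[-0.06,0,0],[-0.1,0,0],[-0.125,0.015,0.012],[-0.125,0.04,0.03],[-0.125,0.07,0.05],[-0.125,0.1,0.07],[-0.125,0.125,0.087],[-0.125,0.1365,0.094],[-0.125,0.1365,0.094],[-0.125,0.1365,0.094],[-0.125,0.1365,0.094]],"spin":[0,0,0,-1,-2,-3,-4,-5,-6,-6,-6,-6]}'
python3 - <<'E'
from h import *
rel([.554,-.081,.066])
c,im=snap('wrist','w24')
E
```

```text
time_s: 22.92
ee_pos: [0.5547, -0.0804, 0.2135]
eef_rot: [-2.85, 1.571, 0.357]
force: [0.7, -0.7, 0.1]
grip_width: 0.0472
t 22.92 tcp [ 0.5547 -0.0804  0.2135] jaw [ 0.065 -0.998 -0.   ] slide mm [147.5   0.5   0.8] w 0.0472
```

View pics/w24.png

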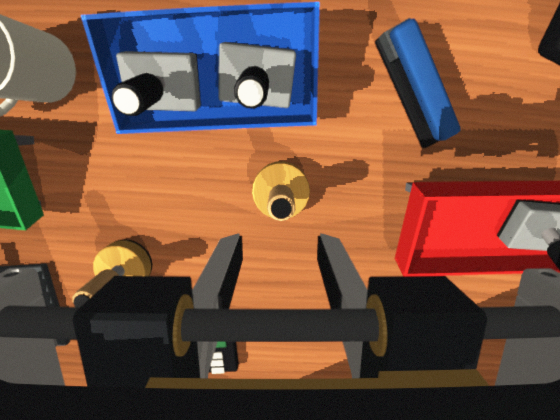

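```bash
python3 -m creep '{"hand":[0,0,0,0,0,0,0,0],"slide":[[0.035,0,0],[0.07,0,0],[0.105,0,0],[0.135,0,0],[0.145,0,0],[0.147,0,0],[0.147,0,0],[0.147,0,0]],"spin":[0,0,0,0,0,0,0,0]}'
python3 - <<'E'
from h import *
c,im=snap('wrist','w25')
E
python3 -m creep '{"hand":[0,0,0,0,0,0,0,0],"slide":[[0,0.004,0],[0,0.007,0],[0,0.009,0],[0,0.011,0],[0,0.013,0],[0,0.015,0],[0,0.017,0],[0,0.017,0]],"spin":[0,0,0,0,0,0,0,0]}'
python3 - <<'E'
from h import *
rel([.542,.054,.066])
c,im=snap('wrist','w26')
a=cv2.imread('pics/w25.png');b=cv2.imread('pics/w26.png')
cv2.imwrite('pics/cmp3.png',np.hstack([a[100:340,130:480],b[100:340,130:480]]))
E
```

```text
time_s: 23.63
ee_pos: [0.5554, -0.0809, 0.0683]
eef_rot: [2.874, 1.568, -0.202]
force: [-0.6, -0.2, 0.5]
grip_width: 0.0472
time_s: 24.35
ee_pos: [0.5553, -0.098, 0.0664]
eef_rot: [-1.16, 1.57, 2.047]
force: [-0.3, 3.2, -0.6]
grip_width: 0.0472
t 24.35 tcp [ 0.5553 -0.098   0.0664] jaw [ 0.065 -0.998 -0.001] slide mm [   0.5 -152.5    3.4] w 0.0472
```

View pics/cmp3.png

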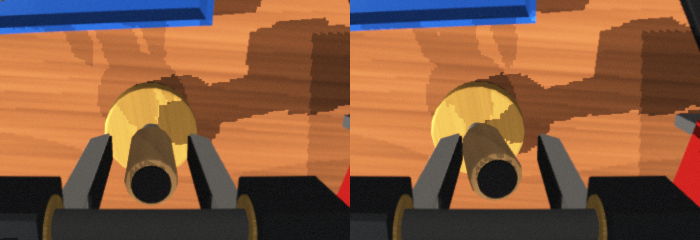

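```bash
python3 -m creep '{"hand":[0,0,0,0.3,0.6,0.8,0.8,0.8,0.8,0.8,0.8,0.8],"slide":[[0,-0.006,0],[0,-0.012,0],[0,-0.0165,0],[0,-0.0165,0],[0,-0.0165,0],[0,-0.0165,0],[0,-0.0165,0],[-0.015,-0.0165,0],[-0.045,-0.0165,0],[-0.08,-0.0165,0],[-0.11,-0.0165,0],[-0.143,-0.0165,0]],"spin":[0,0,0,0,0,0,0,0,0,0,0,0]}' 20
python3 -m creep '{"hand":[0.8,0.8,0.8,0.8,0.8,0.8,0.8,0.8,0.8,0.8],"slide":[[0,0.015,0.003],[0,0.045,0.009],[0,0.08,0.015],[0,0.115,0.022],[0,0.15,0.028],[0,0.18,0.034],[0,0.2,0.038],[0,0.213,0.04],[0,0.213,0.04],[0,0.213,0.04]],"spin":[0,0,0,0,0,0,0,0,0,0]}' 20
python3 - <<'E'
from h import *
rel([.528,-.297,.108])
c,im=snap('wrist','w27')
E
```

```text
time_s: 25.4
ee_pos: [0.5536, -0.0815, 0.2099]
eef_rot: [-0.275, 1.569, 2.931]
force: [1.0, -0.7, -5.8]
grip_width: 0.0279
time_s: 26.23
ee_pos: [0.5281, -0.2965, 0.2087]
eef_rot: [-0.836, 1.569, 2.37]
force: [-0.2, -0.1, -5.9]
grip_width: 0.0278
t 26.23 tcp [ 0.5281 -0.2965  0.2087] jaw [ 0.064 -0.998 -0.001] slide mm [1.007e+02 6.000e-01 1.000e-01] w 0.0278
```

View pics/w27.png

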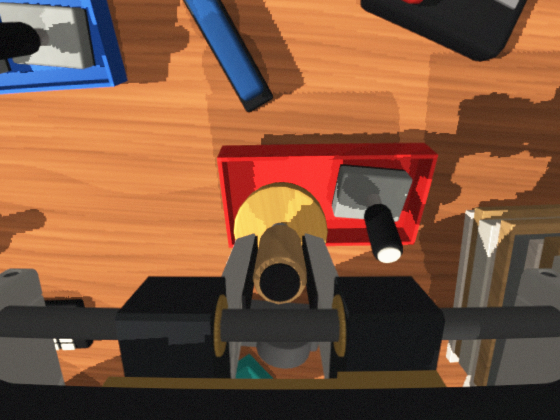

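```bash
python3 -m creep '{"hand":[0.8,0.8,0.8,0.8,0.8,0.8,0.8,0.8],"slide":[[0.03,0,0],[0.055,0,0],[0.08,0,0],[0.092,0,0],[0.096,0,0],[0.099,0,0],[0.102,0,0],[0.102,0,0]],"spin":[0,0,0,0,0,0,0,0]}' 10
python3 -m creep '{"hand":[0.8,0.8,0.8,0.8,0.8,0.8],"slide":[[0.003,0,0.002],[0.005,0,0.005],[0.007,0,0.008],[0.009,0,0.011],[0.009,0,0.011],[0.009,0,0.011]],"spin":[0,0,0,0,0,0]}' 6
python3 - <<'E'
from h import *
rel([.528,-.297,.108])
c,im=snap('wrist','w28')
E
```

```text
time_s: 26.95
ee_pos: [0.5287, -0.2966, 0.1083]
eef_rot: [2.53, 1.569, -0.546]
force: [0.1, 0.4, -5.6]
grip_width: 0.0277
time_s: 27.45
ee_pos: [0.5171, -0.2974, 0.0985]
eef_rot: [-0.311, 1.571, 2.895]
force: [-0.4, -0.6, -5.1]
grip_width: 0.0276
t 27.45 tcp [ 0.5171 -0.2974  0.0985] jaw [ 0.065 -0.998 -0.   ] slide mm [ -9.5   0.3 -10.9] w 0.0276
```

View pics/w28.png

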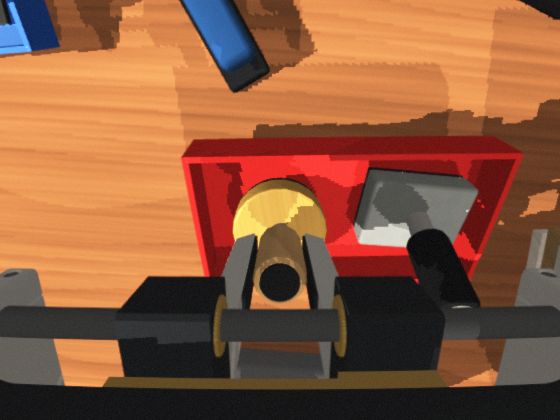

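```bash
python3 -m creep '{"hand":[0.8,0.8,0.8,0.8],"slide":[[0.002,0,-0.002],[0.004,0,-0.004],[0.005,0,-0.004],[0.005,0,-0.004]],"spin":[0,0,0,0]}' 6
python3 - <<'E'
from h import *
rel([.528,-.297,.108])
c,im=snap('wrist','w29')
c,im=snap('side','s29',(220,80,360,200),5)
E
```

```text
time_s: 27.83
ee_pos: [0.5218, -0.2974, 0.094]
eef_rot: [2.279, 1.57, -0.797]
force: [-3.2, 0.1, 2.7]
grip_width: 0.0284
t 27.83 tcp [ 0.5218 -0.2974  0.094 ] jaw [ 0.065 -0.998  0.001] slide mm [-14.   -0.   -6.3] w 0.0284
```

View pics/w29.png

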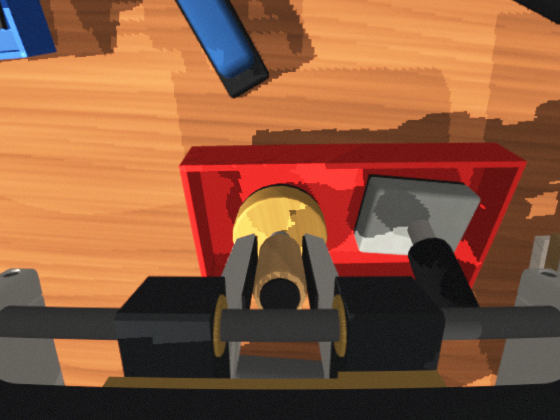

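View pics/s29.png

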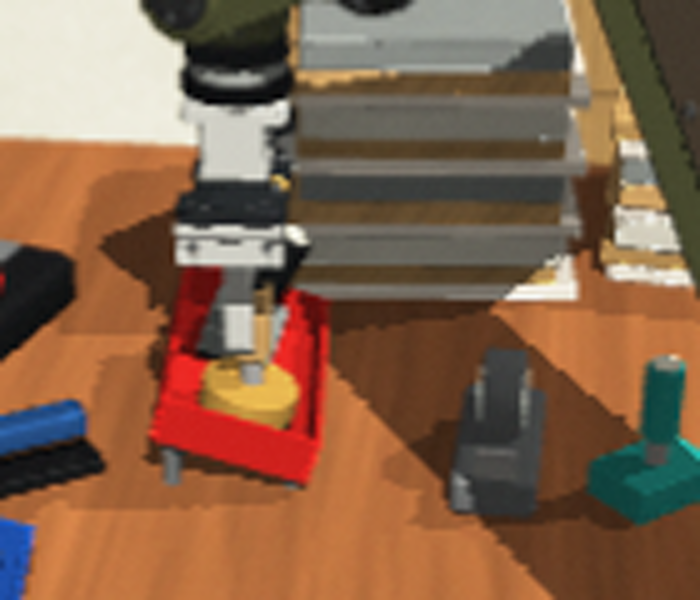

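```bash
python3 -m creep '{"hand":[0.8,0.8,0.8,0.8,0.8],"slide":[[0.001,0,0.003],[0.003,0,0.006],[0.005,0,0.008],[0.006,0,0.010],[0.006,0,0.010]],"spin":[0,0,0,0,0]}' 5
python3 -m creep '{"hand":[0.8,0.35,0.3,0.25,0.2,0.1,0.1],"slide":[[0.001,0,0.001],[0.001,0,0.001],[0.001,0,0.001],[0.001,0,0.001],[0.001,0,0.001],[0.001,0,0.001],[0.001,0,0.001]],"spin":[0,0,0,0,0,0,0]}' 4
python3 - <<'E'
from h import *
rel([.435,.122,.213])
c,im=snap('wrist','w30')
E
```

```text
time_s: 28.35
ee_pos: [0.5111, -0.2978, 0.0875]
eef_rot: [2.677, 1.57, -0.399]
force: [-0.5, -1.2, 2.4]
grip_width: 0.0275
time_s: 28.93
ee_pos: [0.5103, -0.2978, 0.0864]
eef_rot: [-0.773, 1.571, 2.433]
force: [-0.1, -0.3, -0.6]
grip_width: 0.042
t 28.93 tcp [ 0.5103 -0.2978  0.0864] jaw [ 0.065 -0.998 -0.   ] slide mm [-126.6 -423.8   47.8] w 0.042
```

View pics/w30.png

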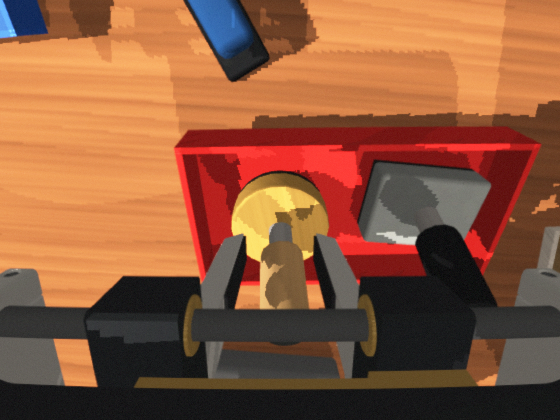

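```bash
python3 -m creep '{"hand":[0,0,0,0,0,0,0,0,0,0,0,0],"slide":[[-0.03,0,0],[-0.065,0,0],[-0.1,0,0],[-0.127,-0.02,0.002],[-0.127,-0.06,0.007],[-0.127,-0.1,0.011],[-0.127,-0.14,0.016],[-0.127,-0.18,0.02],[-0.127,-0.22,0.025],[-0.127,-0.26,0.029],[-0.127,-0.3,0.034],[-0.127,-0.34,0.038]],"spin":[0,0,0,0,0,0,0,0,0,0,0,0]}'
python3 -m creep '{"hand":[0,0,0,0,0],"slide":[[0,-0.035,0.004],[0,-0.065,0.008],[0,-0.084,0.01],[0,-0.084,0.01],[0,-0.084,0.01]],"spin":[0,0,0,0,0]}'
python3 - <<'E'
from h import *
rel([.435,.122,.066])
c,im=snap('wrist','w31')
E
```

```text
time_s: 29.98
ee_pos: [0.4494, 0.0407, 0.2137]
eef_rot: [3.102, 1.57, 0.026]
force: [1.4, -0.3, -0.9]
grip_width: 0.0472
time_s: 30.4
ee_pos: [0.4346, 0.1227, 0.2135]
eef_rot: [2.507, 1.571, -0.567]
force: [0.6, -0.7, 0.3]
grip_width: 0.0468
t 30.4 tcp [0.4346 0.1227 0.2135] jaw [ 0.067 -0.998  0.   ] slide mm [147.5   0.7  -0.3] w 0.0468
```

View pics/w31.png

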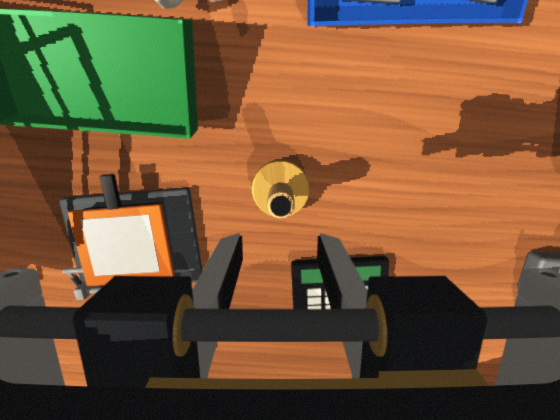

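```bash
python3 -m creep '{"hand":[0,0,0,0,0,0,0,0],"slide":[[0.035,0,0],[0.07,0,0],[0.105,0,0],[0.135,0,0],[0.145,0,0],[0.147,0,0],[0.147,0,0],[0.147,0,0]],"spin":[0,0,0,0,0,0,0,0]}'
python3 - <<'E'
from h import *
c,im=snap('wrist','w32')
E
python3 -m creep '{"hand":[0,0,0,0,0,0,0,0],"slide":[[0,0.004,0],[0,0.007,0],[0,0.009,0],[0,0.011,0],[0,0.013,0],[0,0.015,0],[0,0.017,0],[0,0.017,0]],"spin":[0,0,0,0,0,0,0,0]}'
python3 - <<'E'
from h import *
rel([.555,.286,.213])
c,im=snap('wrist','w33')
a=cv2.imread('pics/w32.png');b=cv2.imread('pics/w33.png')
cv2.imwrite('pics/cmp4.png',np.hstack([a[100:340,130:480],b[100:340,130:480]]))
E
```

```text
time_s: 31.12
ee_pos: [0.4359, 0.122, 0.0681]
eef_rot: [-3.026, 1.568, 0.181]
force: [1.0, 0.6, -0.2]
grip_width: 0.0469
time_s: 31.83
ee_pos: [0.436, 0.105, 0.0666]
eef_rot: [-2.933, 1.571, 0.274]
force: [0.4, 2.4, 2.3]
grip_width: 0.047
t 31.83 tcp [0.436  0.105  0.0666] jaw [ 0.065 -0.998 -0.   ] slide mm [-146.4 -172.9 -130.6] w 0.047
```

View pics/cmp4.png

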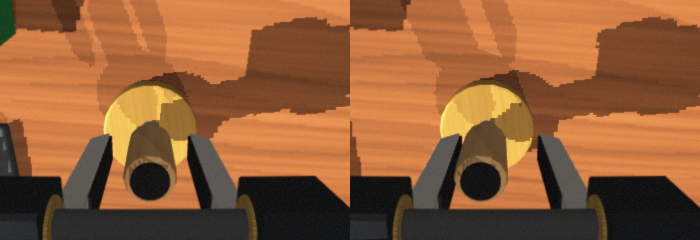

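```bash
python3 -m creep '{"hand":[0,0,0.3,0.6,0.8,0.8,0.8,0.8,0.8,0.8,0.8,0.8],"slide":[[0,-0.005,0],[0,-0.009,0],[0,-0.009,0],[0,-0.009,0],[0,-0.009,0],[0,-0.009,0],[-0.01,-0.009,0],[-0.03,-0.009,0],[-0.06,-0.009,0],[-0.09,-0.009,0],[-0.12,-0.009,0],[-0.143,-0.009,0]],"spin":[0,0,0,0,0,0,0,0,0,0,0,0]}' 20
python3 -m creep '{"hand":[0.8,0.8,0.8,0.8,0.8,0.8,0.8,0.8,0.8,0.8],"slide":[[0,-0.015,-0.01],[0,-0.04,-0.028],[0,-0.07,-0.049],[0,-0.1,-0.07],[0,-0.13,-0.091],[0,-0.16,-0.112],[0,-0.18,-0.126],[0,-0.189,-0.132],[0,-0.189,-0.132],[0,-0.189,-0.132]],"spin":[0,1,2,3,4,4,4,4,4,4]}' 20
python3 - <<'E'
from h import *
rel([.555,.31,.108])
c,im=snap('wrist','w34')
E
```

```text
time_s: 32.88
ee_pos: [0.4351, 0.114, 0.2122]
eef_rot: [-3.128, 1.57, 0.079]
force: [-0.2, -0.3, -5.1]
grip_width: 0.0275
time_s: 33.72
ee_pos: [0.5543, 0.3112, 0.2089]
eef_rot: [0.548, 1.569, -2.598]
force: [-0.5, -0.7, -4.7]
grip_width: 0.028
t 33.72 tcp [0.5543 0.3112 0.2089] jaw [-0.004 -1.     0.001] slide mm [100.9   1.1  -0.9] w 0.028
```

View pics/w34.png

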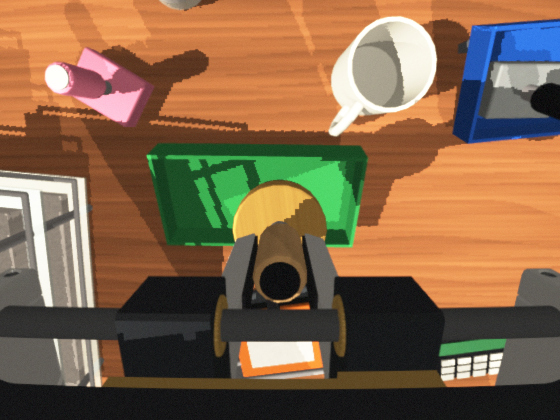

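```bash
python3 -m creep '{"hand":[0.8,0.8,0.8,0.8,0.8,0.8,0.8,0.8],"slide":[[0.03,0,0],[0.055,0,0],[0.08,0,0],[0.092,0,0],[0.096,0,0],[0.099,0,0],[0.103,0,0],[0.103,0,0]],"spin":[0,0,0,0,0,0,0,0]}' 10
python3 -m creep '{"hand":[0.8,0.8,0.8,0.8,0.8,0.8],"slide":[[0.002,0,0.002],[0.004,0,0.005],[0.006,0,0.008],[0.008,0,0.011],[0.008,0,0.011],[0.008,0,0.011]],"spin":[0,0,0,0,0,0]}' 6
python3 - <<'E'
from h import *
rel([.555,.31,.108])
c,im=snap('wrist','w35')
E
```

```text
time_s: 34.43
ee_pos: [0.5551, 0.3114, 0.1073]
eef_rot: [-2.715, 1.569, 0.422]
force: [-0.7, -0.9, -5.8]
grip_width: 0.0278
time_s: 34.93
ee_pos: [0.5432, 0.3116, 0.0985]
eef_rot: [0.001, 1.57, 3.138]
force: [-4.7, 0.6, 1.6]
grip_width: 0.0279
t 34.93 tcp [0.5432 0.3116 0.0985] jaw [-0.004 -1.     0.   ] slide mm [ -9.5   1.5 -11.8] w 0.0279
```

View pics/w35.png

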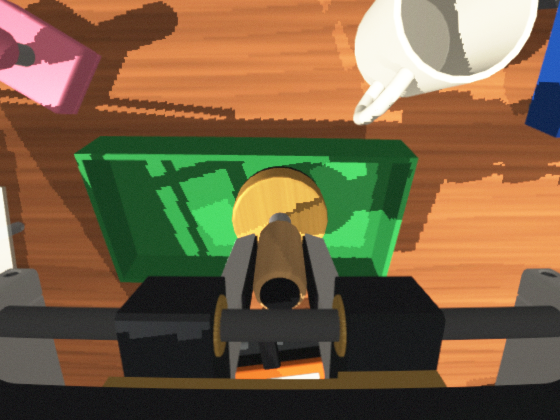

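```bash
python3 -m creep '{"hand":[0.8,0.8,0.8,0.8,0.8,0.8],"slide":[[0.001,0,0.003],[0.003,0,0.006],[0.005,0,0.008],[0.007,0,0.010],[0.008,0,0.010],[0.008,0,0.010]],"spin":[0,0,0,0,0,0]}' 5
python3 -m creep '{"hand":[0.8,0.8,0.35,0.3,0.25,0.2,0.1,0.1],"slide":[[0.001,0,0.001],[0.002,0,0.001],[0.002,0,0.001],[0.002,0,0.001],[0.002,0,0.001],[0.002,0,0.001],[0.002,0,0.001],[0.002,0,0.001]],"spin":[0,0,0,0,0,0,0,0]}' 4
python3 - <<'E'
from h import *
rel([.54,.31,.213])
c,im=snap('wrist','w36')
E
```

```text
time_s: 35.48
ee_pos: [0.534, 0.3119, 0.0911]
eef_rot: [-2.601, 1.569, 0.537]
force: [0.2, 1.9, 4.5]
grip_width: 0.0276
time_s: 36.15
ee_pos: [0.5327, 0.3114, 0.0884]
eef_rot: [1.086, 1.571, -2.06]
force: [0.1, 0.3, -0.6]
grip_width: 0.0421
t 36.15 tcp [0.5327 0.3114 0.0884] jaw [-0.005 -1.     0.   ] slide mm [-124.6    1.4   -7.3] w 0.0421
```

View pics/w36.png

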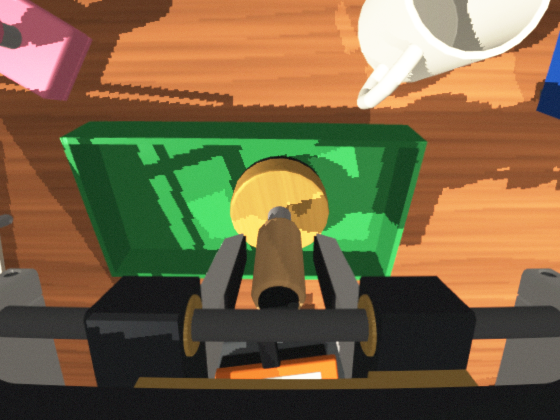

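```bash
python3 -m creep '{"hand":[0,0,0,0,0,0,0,0,0,0,0,0],"slide":[[-0.025,0,0],[-0.06,0,0],[-0.1,0,0],[-0.135,0,0.02],[-0.16,0,0.05],[-0.16,0,0.08],[-0.16,0,0.12],[-0.16,0,0.16],[-0.16,0,0.19],[-0.16,0,0.2],[-0.16,0,0.2],[-0.16,0,0.2]],"spin":[0,0,0,0,0,0,0,0,0,0,0,0]}'
python3 - <<'E'
from h import *
rel([.33,.31,.213])
c,im=snap('wrist','w37')
c,im=snap('top','t37',(130,90,470,260),2)
c,im=snap('side','s37')
E
```

```text
time_s: 37.2
ee_pos: [0.3332, 0.3126, 0.2488]
eef_rot: [-2.613, 1.57, 0.524]
force: [0.1, 0.2, -0.4]
grip_width: 0.0467
t 37.2 tcp [0.3332 0.3126 0.2488] jaw [-0.004 -1.    -0.001] slide mm [35.8  2.6  3.3] w 0.0467
```

View pics/w37.png

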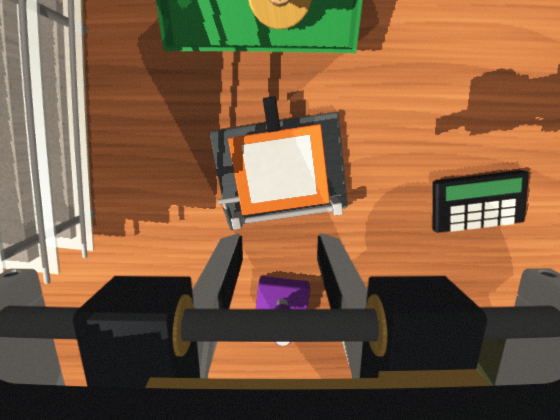

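View pics/t37.png

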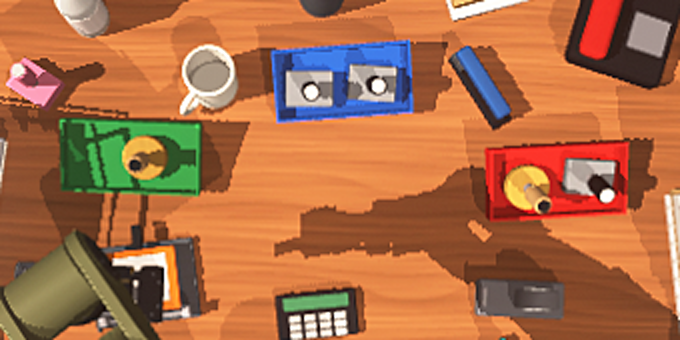

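View pics/s37.png

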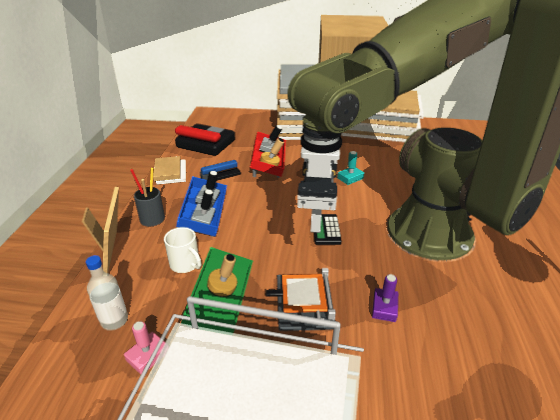

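```bash
python3 - <<'E'
from h import *
c=ctrl.calibration('wrist')
P=plane(c,[(271,97),(274.5,129),(238,218),(336,208),(228,139),(323,124)],.036); print(P.round(4))
im=cv2.imread('pics/w37.png'); cv2.imwrite('pics/z37.png',cv2.resize(im[80:240,200:360],None,fx=4,fy=4,interpolation=cv2.INTER_CUBIC))
E
```

```text
[[0.4403 0.321  0.036 ]
 [0.4031 0.3172 0.036 ]
 [0.29   0.366  0.036 ]
 [0.303  0.2381 0.036 ]
 [0.3914 0.3744 0.036 ]
 [0.4088 0.2582 0.036 ]]
```

View pics/z37.png

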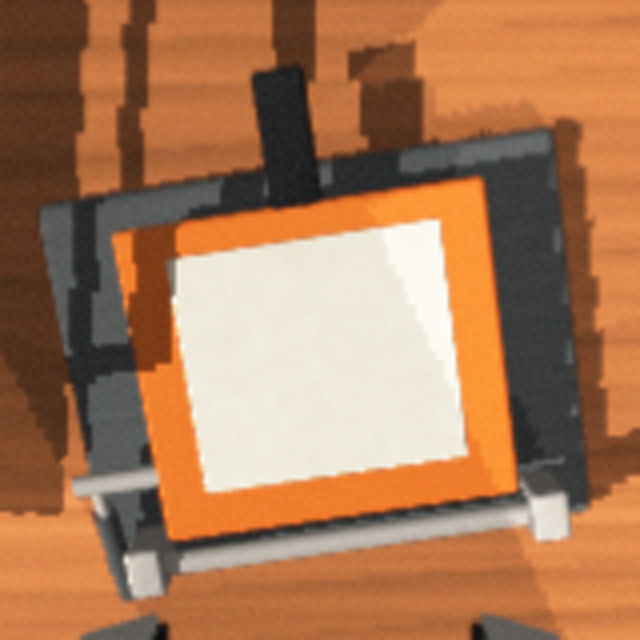

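```bash
python3 -m creep '{"hand":[0,0,0,0,0,0,0,0,0],"slide":[[0,0,-0.03],[0,-0.004,-0.06],[0.02,-0.009,-0.093],[0.06,-0.009,-0.093],[0.1,-0.009,-0.093],[0.135,-0.009,-0.093],[0.149,-0.009,-0.093],[0.149,-0.009,-0.093],[0.149,-0.009,-0.093]],"spin":[-1,-2,-4,-6,-8,-8,-8,-8,-8]}' 12
python3 - <<'E'
from h import *
rel([.4264,.3215,.023])
c,im=snap('wrist','w38')
c,im=snap('side','s38',(200,200,400,360),4)
E
```

```text
time_s: 38.1
ee_pos: [0.4264, 0.3207, 0.0991]
eef_rot: [0.449, 1.57, -2.558]
force: [-0.4, 0.1, 0.8]
grip_width: 0.047
t 38.1 tcp [0.4264 0.3207 0.0991] jaw [ 0.134 -0.991  0.001] slide mm [76.1 -0.9 -0.2] w 0.047
```

View pics/w38.png

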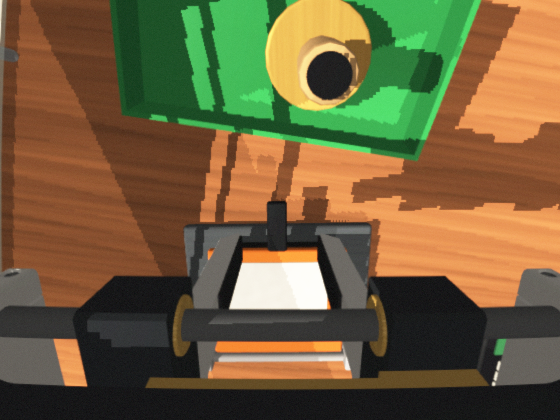

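View pics/s38.png

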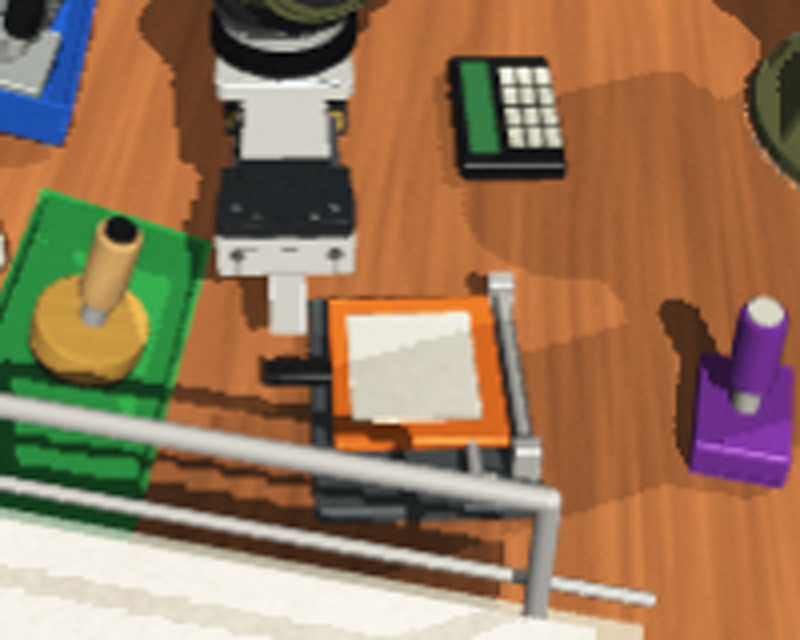

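```bash
python3 -m creep '{"hand":[0,0,0,0,0,0],"slide":[[0.03,-0.001,0],[0.055,-0.001,0],[0.07,-0.001,0],[0.076,-0.001,0],[0.076,-0.001,0],[0.076,-0.001,0]],"spin":[0,0,0,0,0,0]}' 12
python3 - <<'E'
from h import *
rel([.4264,.3215,.023])
c,im=snap('wrist','w39')
E
```

```text
time_s: 38.7
ee_pos: [0.4264, 0.3224, 0.0249]
eef_rot: [-2.687, 1.569, 0.59]
force: [0.9, 0.3, 1.0]
grip_width: 0.0468
t 38.7 tcp [0.4264 0.3224 0.0249] jaw [ 0.135 -0.991 -0.001] slide mm [1.9 0.9 0.1] w 0.0468
```

View pics/w39.png

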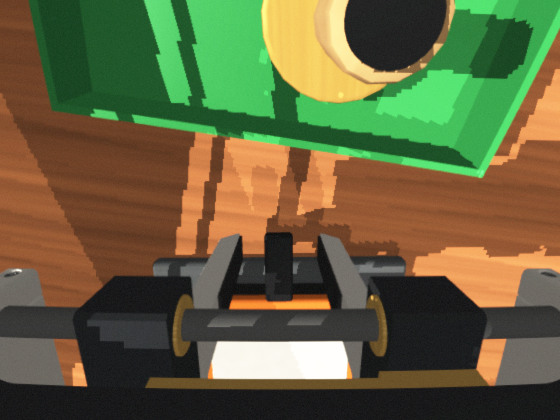

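```bash
python3 -m creep '{"hand":[0.5,1,1,1,1,1],"slide":[[0,0,0],[0,0,0],[0,0,0],[0,0,0],[0,0,0],[0,0,0]],"spin":[0,0,0,0,0,0]}' 15
python3 -m creep '{"hand":[1,1,1,1,1,1,1,1,1],"slide":[[-0.010,0,0.0005],[-0.020,0,0.0015],[-0.030,0,0.003],[-0.0396,0,0.006],[-0.049,0,0.0095],[-0.0583,0,0.0133],[-0.067,0,0.018],[-0.0757,0,0.0234],[-0.0757,0,0.0234]],"spin":[0,0,0,0,0,0,0,0,0]}' 15
python3 - <<'E'
from h import *
rel([.4264,.3215,.023])
c,im=snap('side','s40',(200,200,400,360),4)
E
```

```text
time_s: 39.25
ee_pos: [0.4256, 0.3229, 0.0237]
eef_rot: [-1.967, 1.569, 1.31]
force: [-0.8, 6.6, -0.4]
grip_width: 0.0158
time_s: 40.0
ee_pos: [0.4017, 0.3195, 0.1003]
eef_rot: [-1.903, 1.569, 1.375]
force: [-1.9, 6.1, -1.8]
grip_width: 0.0156
t 40.0 tcp [0.4017 0.3195 0.1003] jaw [ 0.135 -0.991 -0.001] slide mm [ 77.3   1.4 -24.7] w 0.0156
```

View pics/s40.png

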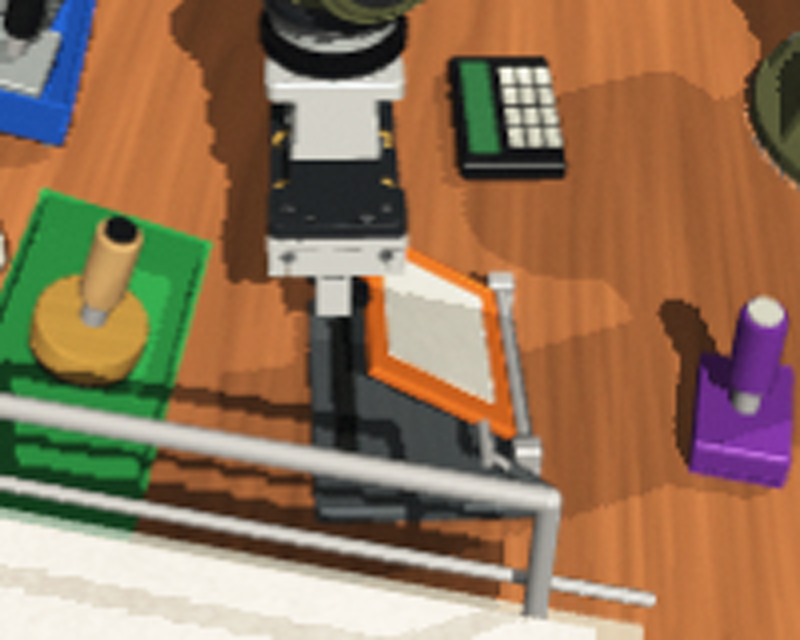

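```bash
python3 -m creep '{"hand":[1,1,1,1,1,1,1,1,1,1,1,1],"slide":[[-0.008,0,0.006],[-0.0156,0,0.0126],[-0.023,0,0.0196],[-0.0293,0,0.0273],[-0.0353,0,0.0354],[-0.0405,0,0.0439],[-0.0452,0,0.0528],[-0.0492,0,0.062],[-0.0524,0,0.0715],[-0.055,0,0.0813],[-0.058,0,0.1011],[-0.058,0,0.1011]],"spin":[0,0,0,0,0,0,0,0,0,0,0,0]}' 15
python3 - <<'E'
from h import *
rel([.4264,.3215,.023])
c,im=snap('side','s41',(200,200,400,360),4)
E
```

```text
time_s: 41.05
ee_pos: [0.2999, 0.3048, 0.1576]
eef_rot: [-0.164, 1.57, 3.114]
force: [-2.6, 1.5, -0.4]
grip_width: 0.0159
t 41.05 tcp [0.2999 0.3048 0.1576] jaw [ 0.135 -0.991 -0.   ] slide mm [ 134.5    0.6 -127.6] w 0.0159
```

View pics/s41.png

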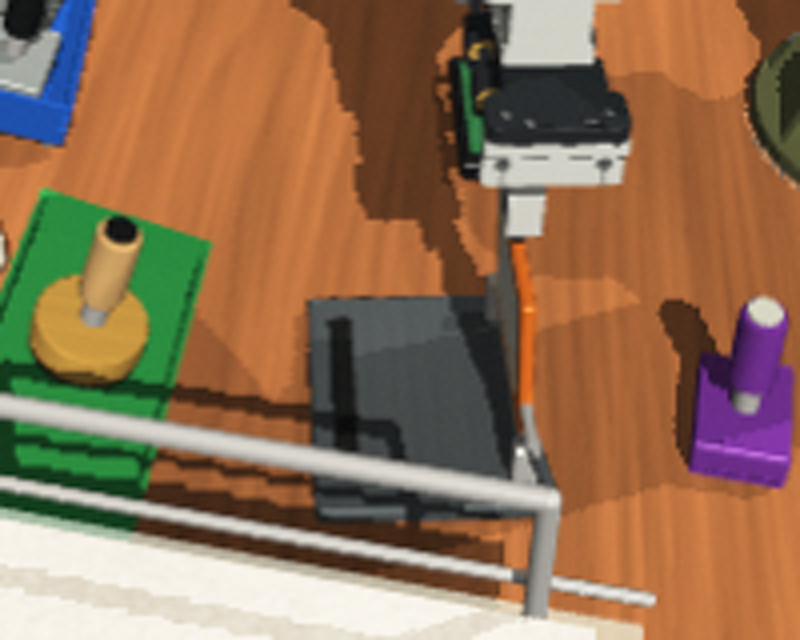

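```bash
python3 -m creep '{"hand":[1,1,1,1,0.4,0.2,0,0],"slide":[[0,0,0.01],[0,0,0.02],[0.0015,0,0.03],[0.003,0,0.04],[0.003,0,0.04],[0.003,0,0.04],[0.003,0,0.04],[0.003,0,0.04]],"spin":[0,0,0,0,0,0,0,0]}' 15
python3 -m creep '{"hand":[0,0,0,0,0,0],"slide":[[-0.02,0,0],[-0.05,0,0],[-0.09,0,0],[-0.12,0,0],[-0.12,0.04,0],[-0.12,0.08,0]],"spin":[0,0,0,0,0,0]}' 
python3 - <<'E'
from h import *
rel([.4264,.3215,.023])
c,im=snap('side','s42',(200,200,400,360),4)
c,im=snap('top','t42',(130,90,470,260),2)
c,im=snap('wrist','w42')
E
```

```text
time_s: 41.77
ee_pos: [0.2629, 0.2999, 0.1542]
eef_rot: [-2.69, 1.571, 0.586]
force: [-0.2, -0.6, 0.0]
grip_width: 0.039
time_s: 42.27
ee_pos: [0.2736, 0.2205, 0.2754]
eef_rot: [-2.729, 1.568, 0.551]
force: [1.4, -1.1, -0.6]
grip_width: 0.047
t 42.27 tcp [0.2736 0.2205 0.2754] jaw [ 0.138 -0.99  -0.001] slide mm [ 252.8  -78.7 -164.7] w 0.047
```

View pics/s42.png

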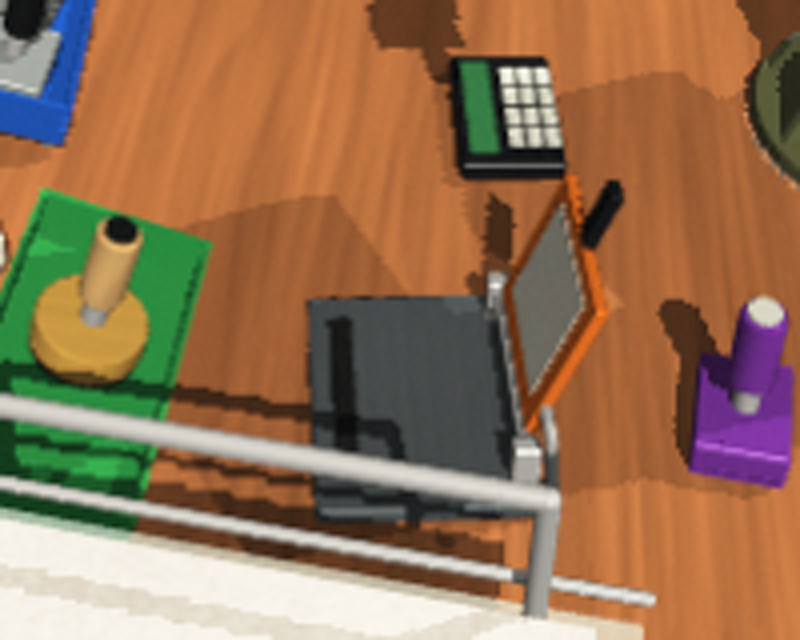

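View pics/w42.png

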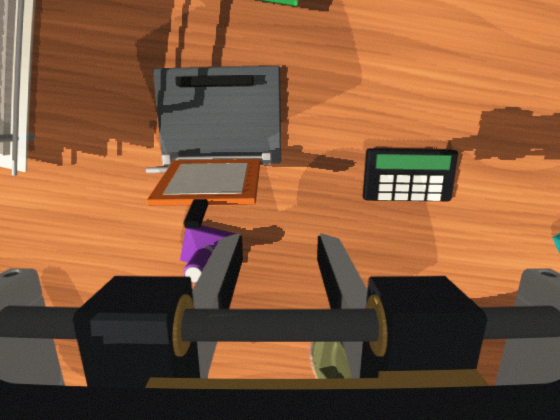

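```bash
python3 - <<'E'
from h import *
s=ctrl.calibration('side');w=ctrl.calibration('wrist')
X=tri(s,[(353.5,246.5)],w,[(194,224)]);print(X, np.arctan2(X[0,2]-.034,(X[0,:2]-[.2955,.303])@[.99,.139]))
rel([.3,.2,.2])
c,im=snap('side','s43'); c,im=snap('top','t43',(130,90,470,260),2); c,im=snap('side','s43z',(170,120,310,330),3)
E
```

```text
[[0.249172   0.29590239 0.17401777]] 1.8936950492827687
t 42.42 tcp [0.2741 0.2191 0.2746] jaw [ 0.131 -0.991 -0.   ] slide mm [ 74.6  22.3 -23.1] w 0.047
```

View pics/t43.png

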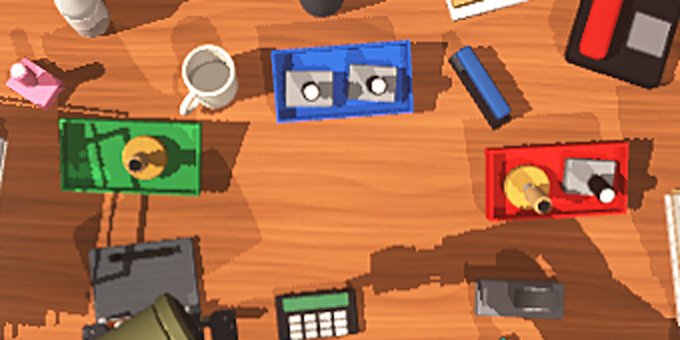

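View pics/s43z.png

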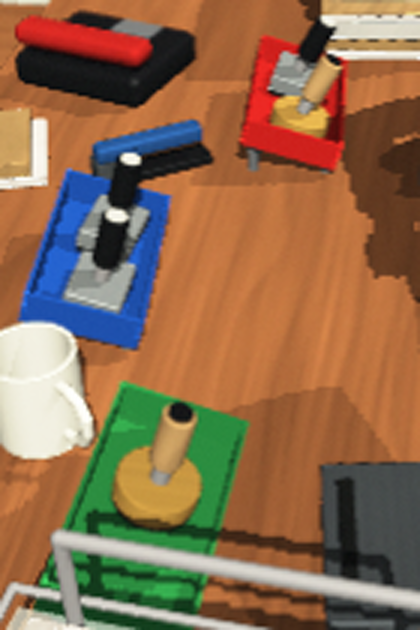

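The two blue stamps (dots near (310,91) and (377,86) in the top zoom), the two red and the one green all stand on their bases. The mug and stapler are where they were, and the tab tip puts the sign at 1.89 rad.

```bash
python3 - <<'E'
from station import ctrl
print(ctrl.hand_in())
E
```

```text
the job is handed in; nothing more can be done
None
```

The job is done and handed in: all five stamps are sorted and the sign is open. It took about 42 s of the 210 s allowed.

- **Rocking test:** I pushed each handle about 7 mm sideways. Two were loose: the right-hand grey stamp of the front row and the brass one near the red tray. Their bases stayed put while the handles leaned. The other two grey stamps and the other brass one were sound: they moved as a whole.
- **Sorting:** The two loose stamps are in the red tray, the two sound rectangular ones in blue and the sound round one in green. All stand on their bases.
- **Sign:** Once all were placed, I swung it open by its tab and let go. The last camera check puts it at 1.89 rad, against 1.9 for fully open.
- **Last checks:** The final top and side pictures show all five upright, the mug and stapler not moved, and the gripper clear of everything.
- **Readings that disagreed:** The force reading was too noisy (about 1 N) to tell loose from sound, and even showed 3.2 N on the loose brass stamp. I judged looseness from the wrist pictures instead. Wrist-camera positions differed from the top camera's by about 4–5 mm sideways, but every grasp still came out centred.
- **One slip:** In the first move I typed millimetres where metres were expected. The per-row limit cut it short, and it stopped safely in the air about 17 mm from where I meant.

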